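Fetch the saddle bears from the latched toy cupboard and hang them on the balance bar

TASK

The little toy cupboard stands ajar on its child-safety catch: reach into the gap at the top of the door, hold the catch down and pull the door wide open, so that its swing-out tray brings the wooden saddle bears outside. Hang every bear astride the pivoting bar of the balance rack, one to a notch, alternately left and right so that the bar never dips by more than one bear's weight, then swing the door fully shut again. Leave the bead jar, the peg puzzle and the teether ring where they are.

Things in the scene. Friction and masses are not known exactly. Their poses are not given: they have to be found in the camera images.
- cupboard: fixed low wooden toy cupboard, 250 deep (x) x 280 wide (y) x 128 high, origin at the centre of its underside, its front faces its own -x. Roof 10 thick, flat and level, over the full depth. Its strike rod for the catch hangs under the roof, 12 behind the front plane
- hinge (a point): point on the door's upright hinge axis, at the height of the door's top (128 above the table), at the front of the cupboard near its right-hand (-y) side: 125 in front of (-x) and 120 to the -y side of the cupboard's origin
- door (a joint): swing door, rad: 0 shut, grows as it opens to the cupboard's -x (counter-clockwise from above), stop at 1.75. Starts ajar at 0.22 to 0.28; with the catch up its hook stops it at about 0.29. Stays where left (friction 0.06 N m). On shutting, the hook's ramp rides under the strike rod and snaps by itself (a few N at the free edge)
- door_edge (a point): middle of the door's thickness on its top edge, 205 from the hinge axis, in line with the catch; its x points square to the door into the cupboard, its y along the door away from the hinge. Door panel 240 wide, 15 thick, its bare top edge 128 above the table, its inner face on the hinge axis; a 32 wide, 10 deep round pull on its outer face at 60 high
- tray_mid (a point): point on the floor of the quarter-round tray (radius 225 about the hinge) that is fixed to the foot of the door's inner side and swings out with it: 90 from the door's inner face, 90 along the door from the hinge. Tray floor 26 above the table, lip 12 high all round, 25 wide along the door and with a rib 180 from the hinge beside the catch
- catch (a joint): how far the safety catch is pressed down, m: 0 up (sprung, about 1.7 N to start), 0.018 bottom stop (about 4 N). From 0.010 on the hook clears the strike rod. Rises by itself when let go
- catch_pad (a point): top of the catch's white plastic tongue, 25 inside the door's inner face. The tongue, 36 wide, sticks out level from the door into the gap, 205 from the hinge axis, its top 30 below the door's top edge when up; flat for 75, then the hook. It moves with the door. One finger of a gripper that straddles the door's top edge can press it
- bar (a joint): tilt of the balance bar, rad: 0 level, positive when its left (+y) end is up; a spring in the pivot holds it, one bear in an outer notch tilts it about 0.14 rad, two bears on one side about 0.22; stops at 0.28
- bar_mid (a point): middle of the balance bar's top face, 8 above its pivot; y along the bar, z up from the face. The bar is 12 wide (x), 16 high, 370 long, its top 158 above the table when level; it tilts about its x axis. Ridges 5 high mark off two notches on each side, each 52 long. The rack's foot is 110 x 200 x 14
- notch_l1 (a point): middle of the inner left notch, on the bar's top, 85 from the pivot towards +y; moves with the bar
- notch_l2 (a point): middle of the outer left notch, 145 from the pivot towards +y
- notch_r1 (a point): middle of the inner right notch, 85 from the pivot towards -y
- notch_r2 (a point): middle of the outer right notch, 145 from the pivot towards -y
- bear1: wooden saddle bear, 0.09 kg give or take 10 %, origin at the centre of its underside: two legs 20 thick (x) x 40 (y) either side of a slot 24 wide, 35 high, open below and along y; a 64 (x) x 40 (y) body above it up to z = 50; on that a head 26 (x) x 36 (y) up to z = 84, to be gripped across x. Hung, the slot straddles the bar, its roof resting on the bar's top
- bear2: another bear, the same. Three or four bears are present, at first standing on the tray under the cupboard's roof
- bear3: another bear, the same
- bear4: another bear, the same
- bead_jar: bystander: glass jar of wooden beads with clamp lid, 86 diameter, 132 high, origin at the centre of its underside
- puzzle: bystander: yellow plastic peg puzzle, 130 x 180 x 28 high, origin at the centre of its underside
- teether: bystander: grey teether ring, 90 outer diameter, 14 high, origin at the centre of its underside

How it is judged:
By the outcome, as a careful person would: the job done as asked, in the order asked, and still so for the second after the job is handed in, with the robot touching nothing.
Of bear1, bear2, bear3, bear4 only 3 to 4 are there at a start; the rules pass over those that are not, and their reading is None.
At some moment in a run one of bear1, bear2, bear3, bear4 may be knocked a few centimetres aside while the robot is not near it.
Once in a run the grip may slacken for a moment while it holds something.
It also fails if it takes over 208 s, if anything falls off the work surface, if the arm or the gripper's body presses on something with over 40 N, if the wrist force passes 120 N, or if a joint passes its speed limit or range.

ROBOT

A 7-joint arm with a two-finger parallel gripper is mounted at the origin on the work surface. World frame = base frame: x ahead of the robot, y to its left, z up, the work surface at z = 0. Lengths are in m, angles in rad, forces in N, time in s.
With the tool pointing down it reaches from about 0.4 to 0.85 m from the base axis. Payload 10.4 kg.
Tool frame: the origin (TCP) lies midway between the tips of the shut fingers; the grasp point (between the pads) lies 19 mm behind it; z points along the fingers, x is the direction in which the jaws open and shut, and the axes are right-handed (so a half turn about z gives the same grasp; the last joint's range is limited). The gripper opens to 85 mm and grips with 20 to 120 N. Pads are 22 mm wide; open, the fingers measure 114 mm over their backs; the gripper's body (76 mm by 85 mm) begins 54 mm behind the grasp point. The pads swing forward as they close: fully open they stand 13 mm farther back than shut.
Start: joints at [-1.212, 0.332, -0.065, 1.46, 0.022, 1.35, -0.088], TCP at [0.233, 0.58, 0.231] pointing down, gripper open.
Joint ranges: [-2.6, 2.6], [-0.5, 2.12], [-1.47, 1.34], [0.16, 2.42], [-1.27, 4.41], [0.06, 2.06], [-2.6, 2.6]. Speed limits (rad/s): [2.22, 2.22, 2.79, 2.79, 3.14, 3.14, 3.14].

INTERFACE

Orientations are given as a unit quaternion [x, y, z, w].
In Python, from workcell import manip, cams gives the robot as it stands.
- The arm moves only by the tool move_arm, never from a script. Its argument "moves" is a list of rows, each a list of 7 numbers: the turn, a rotation vector about the tool's x, y, z in degrees, then the shift along the tool's x, y, z in m, then the finger opening in m, from 0 to 0.0854. A call has 1 to 10 rows; each row is the pose to reach, as a shift and turn from the pose commanded when the call began, along the tool's axes at that moment; what a row does not reach only later rows make up. A row lasts 1/10 s, in which the tool goes at most 50 mm and 8.59 degrees, less where a joint would pass 70% of its speed; a pose out of reach is approached as far as the arm can. A call with a gripper value outside its range is refused whole. The fingers move at their own pace and stop on an object; "grip_force" is the grip in N (left out, the last holds). Time passes only in rows, so rows that repeat a pose let the fingers close. It gives the time, the measured TCP pose, the force and the opening at its end, in the units of the state.
- manip.get_obs(): the state, without advancing time (a new reading comes with each control period).
- cams.camera(name): name is "scene" or "top"; returns the picture (400x640x3 uint8, red, green, blue); there is no depth.
- cams.camera_params(name): a dict with "fx", "fy", "cx", "cy" (pixels), "xyz" and "rotation" of the camera in the world. Camera axes: x right, y up, looking along -z (the intrinsics and any distortion apply to the point x, -y, -z); pixel columns grow to the right and rows downward; lengths in m; the calibration is good to about 2 mm. A picture is of the moment at which its call begins. camera_params takes no time and is no camera call.
- manip.hand_in(): hands the job in, once; it reports no verdict.
The state is a dict: "clock": time; "joint_pos": joint angles; "joint_velocities": joint speeds; "tau": joint torques, N m; "position": TCP position; "ee_rot": TCP orientation; "ft_force": force on the tool from outside, world axes, zero at the start; "torque": the same for the moment, N m; "grip_width": opening from 0.0 (shut) to 1.0 (fully open).
Only numpy, scipy, OpenCV 4.12 (cv2) and the standard library are available. Lean on these libraries where they do the work, as an engineer would, in place of code of your own. Each camera call takes 0.05 s, during which the arm holds its last target. There are 200 camera calls.

## Working session

There is one attempt and no reset: what is moved stays moved. The work goes in short steps, Python scripts to look and compute and a tool call to move; the robot and the scene stay as the last step left them, time stands still between calls to the robot, and variables do not carry over. Pictures are saved under pics/ and viewed, about 12 in all and at most 16, crops included, and the job is handed in when it is done.

Besides the shell and the picture viewer there is one more tool, called as a command line: name --pt "numbers of a row" for each row, then --argument value for the rest. move_arm: Moves the arm, as the interface text tells. Its arguments: {"type":"object","properties":{"moves":{"type":"array","items":{"type":"array","items":{"type":"number"}}},"grip_force":{"type":"number"}},"required":["moves"]}

```bash
mkdir -p pics; ls; cat > h.py <<'E'
import numpy as np, cv2
from workcell import manip, cams
from scipy.spatial.transform import Rotation as R
def snap(n,f):
    im=cams.camera(n); cv2.imwrite('pics/'+f,im[:,:,::-1]); return im
E
python3 - <<'E'
from h import *
o=manip.get_obs()
for k,v in o.items(): print(k,np.round(v,3))
a=snap('top','t0.png'); b=snap('scene','s0.png')
for n in('top','scene'):print(cams.camera_params(n))
E
```

```text
pics
clock 0.0
joint_pos [-1.212  0.333 -0.065  1.461  0.022  1.35  -0.088]
joint_velocities [-0.    -0.     0.001 -0.001 -0.001  0.002 -0.001]
tau [-2.0000e-03 -6.2546e+01  4.8000e-02 -3.9159e+01  1.6000e-02  1.0000e-02
 -0.0000e+00]
position [0.233 0.58  0.231]
ee_rot [ 0.828  0.56  -0.001  0.   ]
ft_force [-0.005 -0.434 -0.344]
torque [ 0.011  0.02  -0.039]
grip_width 0.997
{'fx': 408.85163828370935, 'fy': 408.85163828370935, 'cx': 318.89348845886406, 'cy': 200.35104489647838, 'xyz': array([0.37355064, 0.01035834, 1.09885329]), 'rotation': array([ 0.07665412, -0.06887272, -0.65758411,  0.74630009])}
{'fx': 374.8401910179504, 'fy': 374.8401910179504, 'cx': 318.20147611682995, 'cy': 196.95248740258833, 'xyz': array([ 1.23642446, -0.29468545,  0.80899803]), 'rotation': array([0.32781635, 0.19651417, 0.49793055, 0.77844961])}
```

View pics/t0.png

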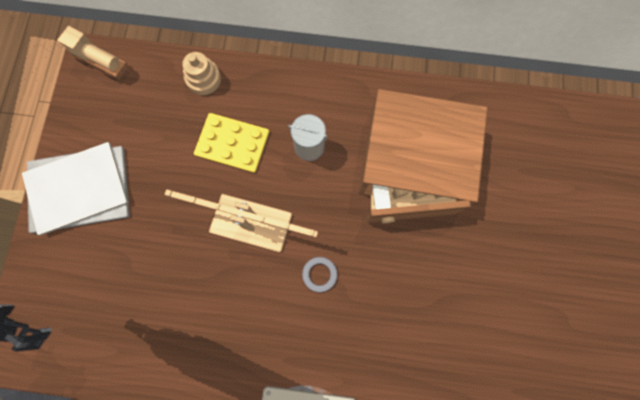

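View pics/s0.png

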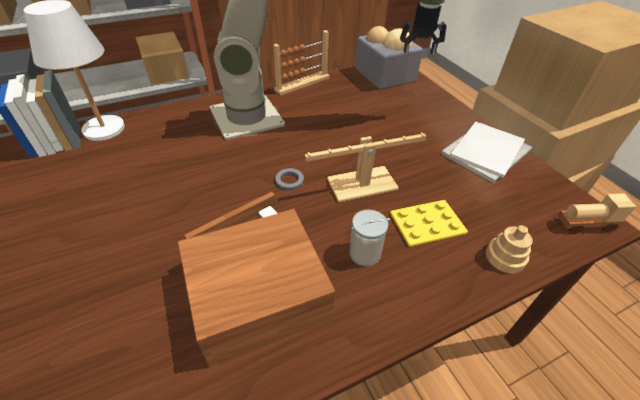

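The top view shows the cupboard roof (about 375–487, 90–200), the ajar door below it with the white tongue at about (381,197), the bar from (167,193) to (315,234), the jar at (308,130), the puzzle at (232,142) and the ring at (320,274). The scene view agrees. Next I'll enlarge the cupboard and rack areas.

```bash
cat >> h.py <<'E'
def P(n): 
    p=cams.camera_params(n); return p,R.from_quat(p['rotation']).as_matrix()
def ray(n,u,v):
    p,M=P(n); d=M@np.array([(u-p['cx'])/p['fx'],-(v-p['cy'])/p['fy'],-1]); return p['xyz'],d
def onz(n,u,v,z):
    c,d=ray(n,u,v); return c+d*(z-c[2])/d[2]
def proj(n,X):
    p,M=P(n); q=M.T@(np.asarray(X)-p['xyz']); return np.array([p['cx']-p['fx']*q[0]/q[2], p['cy']+p['fy']*q[1]/q[2]])
E
python3 - <<'E'
from h import *
a=cv2.imread('pics/t0.png')
c=cv2.resize(a[80:230,350:500],None,fx=4,fy=4,interpolation=cv2.INTER_CUBIC)
cv2.imwrite('pics/t0c.png',c)
for nm,u,v,z in [('TL',378,91,.128),('TR',487,105,.128),('BR',476,200,.128),('BL',366,182,.128),('tongue',381,197,.098),('barL',167,193,.158),('barR',315,234,.158),('barM',241,213,.158),('jar',308,123,.132),('puz',232,142,.028),('ring',320,274,.014)]: print(nm,onz('top',u,v,z).round(3))
E
```

```text
TL [ 0.88  -0.081  0.128]
TR [ 0.876 -0.36   0.128]
BR [ 0.624 -0.344  0.128]
BL [ 0.636 -0.075  0.128]
tongue [ 0.61  -0.119  0.098]
barL [0.542 0.391 0.158]
barR [0.489 0.032 0.158]
barM [0.516 0.21  0.158]
jar [0.768 0.086 0.132]
puz [0.729 0.295 0.028]
ring [0.405 0.009 0.014]
```

View pics/t0c.png

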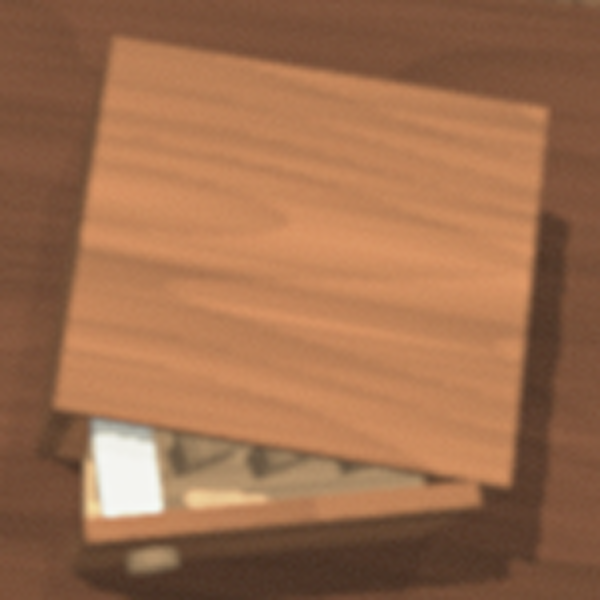

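The crop shows the roof corners at (113,37), (549,108), (512,488) and (54,410). The door's top strip runs (85,530)→(480,495), and the white tongue lies between x 92 and 163 and y 420–516. Bears show faintly under the roof edge.

```bash
python3 - <<'E'
from h import *
def q(x,y,z): return onz('top',350+x/4-.375,80+y/4-.375,z)
C=[q(113,37,.128),q(549,108,.128),q(512,488,.128),q(54,410,.128)]
for c in C: print(c.round(4))
print([np.linalg.norm(C[i]-C[(i+1)%4]).round(4) for i in range(4)])
m=np.mean(C,0); 
# cupboard x axis (front=-x): average
ux=((C[0]-C[3])/250+(C[1]-C[2])/250); uy=C[0]-C[1]+C[3]-C[2]
yaw=np.arctan2(ux[1],ux[0]); yaw2=np.arctan2(-uy[0],uy[1]); print('yaw',yaw,yaw2,m)
w=(yaw+yaw2)/2; X=np.array([np.cos(w),np.sin(w)]);Y=np.array([-X[1],X[0]])
h=m[:2]-.125*X-.12*Y; print('hinge',h)
for n,p in dict(doutL=(85,543),dinL=(85,518),doutR=(482,506),dinR=(475,483)).items():
  s=q(*p,.128)[:2]; print(n,s.round(4),'from hinge in cup frame',((s-h)@X).round(4),((s-h)@Y).round(4))
for p in [(92,420),(155,428),(163,514),(100,518)]: print('tongue',q(*p,.098).round(4))
for nm,u,v in [('BL',366,182)]: pass
# scene cross-check of hinge
print(proj('scene',[*h,.128]))
for c in C: print('scene proj',proj('scene',c).round(1))
E
```

```text
[ 0.8855 -0.0798  0.128 ]
[ 0.8719 -0.3604  0.128 ]
[ 0.6209 -0.3485  0.128 ]
[ 0.6344 -0.0677  0.128 ]
[np.float64(0.2809), np.float64(0.2512), np.float64(0.2811), np.float64(0.2513)]
yaw -0.04754709336856934 -0.048245169072171516 [ 0.75318204 -0.21408328  0.128     ]
hinge [ 0.62258005 -0.32796094]
doutL [ 0.5546 -0.0948] from hinge in cup frame -0.079 0.2296
dinL [ 0.5699 -0.0933] from hinge in cup frame -0.0639 0.2319
doutR [ 0.6075 -0.331 ] from hinge in cup frame -0.0149 -0.0037
dinR [ 0.6212 -0.326 ] from hinge in cup frame -0.0014 0.0019
tongue [ 0.639  -0.0946  0.098 ]
tongue [ 0.6389 -0.1345  0.098 ]
tongue [ 0.5846 -0.1445  0.098 ]
tongue [ 0.5771 -0.1058  0.098 ]
[184.75047632 237.79504817]
scene proj [333.  290.1]
scene proj [194.2 340.1]
scene proj [175.5 240.2]
scene proj [291.8 207.4]
```

```bash
cat >> h.py <<'E'
def rel(goals):
    """goals (x,y,z,yaw deg of tool x), tool down -> rows (rotvec deg, shift) from the current pose"""
    o=manip.get_obs(); p=o['position']; M=R.from_quat(o['ee_rot'])
    print('t',round(float(o['clock']),2),'pos',np.round(p,4),'yaw',np.degrees(np.arctan2(*M.as_matrix()[[1,0],0])).round(1),'F',np.round(o['ft_force'],1),'w',round(float(o['grip_width'])*.0854,4))
    for x,y,z,a in goals:
        a=np.radians(a); T=R.from_matrix(np.array([[np.cos(a),np.sin(a),0],[np.sin(a),-np.cos(a),0],[0,0,-1]]))
        print(np.degrees((M.inv()*T).as_rotvec()).round(1),M.inv().apply(np.array([x,y,z])-p).round(4))
HX,HY,CY=.6226,-.3280,-.048   # hinge, cupboard yaw
def door(th,r=.205,n=-.0075):
    a=CY+np.pi/2+th; b=CY+th
    return HX+r*np.cos(a)+n*np.cos(b), HY+r*np.sin(a)+n*np.sin(b), np.degrees(b)
E
python3 - <<'E'
from h import *
x,y,a=door(.268); print(x,y,a)
rel([(x,y,.23,a),(x,y,.10,a)])
a=cv2.imread('pics/t0.png')
cv2.imwrite('pics/t0r.png',cv2.resize(a[180:260,155:330],None,fx=4.5,fy=4.5,interpolation=cv2.INTER_CUBIC))
E
```

```text
0.5705436963984423 -0.1295777450603324 12.605071492878112
t 0.1 pos [0.2328 0.5797 0.2306] yaw 68.1 F [ 1.  -0.4  0.2] w 0.0856
[ 0.   0.1 55.5] [-0.5323  0.5777  0.0013]
[ 0.   0.1 55.5] [-0.5322  0.5777  0.1313]
```

View pics/t0r.png

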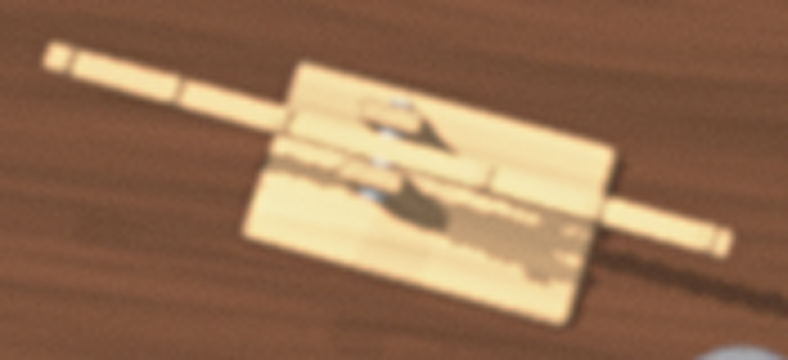

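The bar ends are at crop (45,56) and (732,243), with ridges near (68,63), (178,92), (283,122), (490,178), (605,208) and (712,238). Next I'll move above the door.

move_arm --pt "0 0 20 -0.2 0.22 0 0.04" --pt "0 0 55.5 -0.532 0.578 0.001 0.04" --pt "0 0 55.5 -0.532 0.578 0.001 0.04" --pt "0 0 55.5 -0.532 0.578 0.001 0.04" --pt "0 0 55.5 -0.532 0.578 0.001 0.04" --pt "0 0 55.5 -0.532 0.578 0.001 0.04" --pt "0 0 55.5 -0.532 0.578 0.001 0.04" --pt "0 0 55.5 -0.532 0.578 0.001 0.04" --pt "0 0 55.5 -0.532 0.578 0.001 0.04" --pt "0 0 55.5 -0.532 0.578 0.001 0.04"

```text
clock: 1.1
position: [0.4485, 0.1267, 0.2307]
ee_rot: [0.994, 0.11, 0.0, -0.0]
ft_force: [0.7, 0.3, 0.1]
grip_width: 0.468
```

```bash
python3 - <<'E'
from h import *
x,y,a=door(.268)
rel([(x,y,.23,a),(x,y,.15,a)])
def q(x,y,z): return onz('top',155+x/4.5-.39,180+y/4.5-.39,z)[:2]
L=q(45,56,.158);Rr=q(732,243,.158); m=(L+Rr)/2; d=(L-Rr);print(L,Rr,m,np.linalg.norm(d),np.degrees(np.arctan2(d[1],d[0]))-90)
u=d/np.linalg.norm(d)
for p in [(68,63),(178,92),(283,122),(490,178),(605,208),(712,238)]: print(((q(*p,.16)-m)@u).round(4))
for p in [(300,62),(615,150),(568,327),(243,237)]: print('foot',q(*p,.014))
E
```

```text
t 1.1 pos [0.4485 0.1267 0.2307] yaw 12.6 F [0.7 0.3 0.1] w 0.0399
[-0. -0.  0.] [0.063  0.2768 0.0006]
[-0. -0.  0.] [0.063  0.2768 0.0806]
[0.54321885 0.39688996] [0.49087439 0.02710513] [0.51704662 0.21199754] 0.37347123515721087 -8.056908163118223
0.173
0.1126
0.0548
-0.0574
-0.119
-0.1762
foot [0.58495459 0.30254672]
foot [0.55547959 0.10620736]
foot [0.4476009  0.11886235]
foot [0.47589243 0.31751022]
```

move_arm --pt "0 0 0 0.063 0.277 0 0.04" --pt "0 0 0 0.063 0.277 0 0.04" --pt "0 0 0 0.063 0.277 0 0.04" --pt "0 0 0 0.063 0.277 0 0.04" --pt "0 0 0 0.063 0.277 0.0 0.04" --pt "0 0 0 0.063 0.277 0 0.04" --pt "0 0 0 0.063 0.277 0.04 0.04" --pt "0 0 0 0.063 0.277 0.08 0.04" --pt "0 0 0 0.063 0.277 0.08 0.04"

```text
clock: 2.0
position: [0.567, -0.1271, 0.1456]
ee_rot: [0.994, 0.11, -0.004, -0.001]
ft_force: [-1.0, 0.8, -0.4]
grip_width: 0.466
```

```bash
python3 - <<'E'
from h import *
x,y,a=door(.268)
rel([(x,y,.11,a),(x,y,.08,a)])
b=snap('scene','s1.png'); a=snap('top','t1.png')
c=cv2.resize(b[150:270,160:310],None,fx=4,fy=4,interpolation=cv2.INTER_CUBIC)
cv2.imwrite('pics/s1c.png',c)
E
```

```text
t 2.0 pos [ 0.567  -0.1271  0.1456] yaw 12.6 F [-1.   0.8 -0.4] w 0.0398
[-0.1  0.5  0. ] [0.0032 0.0033 0.0356]
[-0.1  0.5  0. ] [0.0035 0.0033 0.0656]
```

View pics/s1c.png

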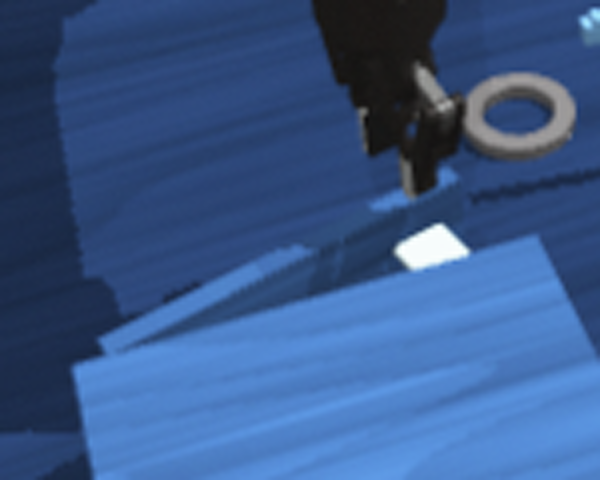

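The scene crop (colours swapped) shows the fingers above the door's top edge with the white tongue in the gap at (432,248). Everything is clear, so I'll descend.

move_arm --pt "0 0 0 0.003 0.003 0.005 0.04" --pt "0 0 0 0.003 0.003 0.02 0.04" --pt "0 0 0 0.003 0.003 0.035 0.04" --pt "0 0 0 0.003 0.003 0.045 0.04" --pt "0 0 0 0.003 0.003 0.05 0.04" --pt "0 0 0 0.003 0.003 0.05 0.04" --pt "0 0 0 0.003 0.003 0.05 0.04"

```text
clock: 2.8
position: [0.574, -0.1301, 0.1009]
ee_rot: [0.994, 0.11, 0.0, 0.0]
ft_force: [0.2, -0.9, -0.1]
grip_width: 0.467
```

```bash
python3 - <<'E'
from h import *
x,y,a=door(.268)
rel([(x,y,.08,a)])
E
```

```text
t 2.8 pos [ 0.574  -0.1301  0.1009] yaw 12.6 F [ 0.2 -0.9 -0.1] w 0.0399
[ 0. -0.  0.] [-0.0032 -0.0013  0.0209]
```

move_arm --pt "0 0 0 -0.003 -0.001 0.006 0.04" --pt "0 0 0 -0.003 -0.001 0.012 0.04" --pt "0 0 0 -0.003 -0.001 0.016 0.04" --pt "0 0 0 -0.003 -0.001 0.016 0.04" --pt "0 0 0 -0.003 -0.001 0.016 0.04"

```text
clock: 3.3
position: [0.5706, -0.1299, 0.0847]
ee_rot: [0.994, 0.11, -0.0, 0.0]
ft_force: [-0.1, -1.6, 2.2]
grip_width: 0.466
```

move_arm --pt "0 0 0 0 0 0.003 0.04" --pt "0 0 0 0 0 0.006 0.04" --pt "0 0 0 0 0 0.006 0.04" --pt "0 0 0 0 0 0.006 0.04"

```text
clock: 3.7
position: [0.5708, -0.1298, 0.0787]
ee_rot: [0.994, 0.11, 0.0, 0.0]
ft_force: [1.0, -1.7, 4.4]
grip_width: 0.47
```

```bash
python3 - <<'E'
from h import *
f=[]
for i in range(4): cams.camera('top'); f.append(manip.get_obs()['ft_force'][2])
print(f)
rel([door(t)[:2]+(.0785,door(t)[2]) for t in (.268,.35,.45,.55,.65,.75,.85,.95,1.05,1.15)])
E
```

```text
[np.float64(3.9885469529133886), np.float64(4.433396775484131), np.float64(3.26715510393535), np.float64(2.3817158423016096)]
t 3.9 pos [ 0.5707 -0.1298  0.0787] yaw 12.6 F [ 1.  -2.   2.4] w 0.0398
[ 0. -0.  0.] [-0.0002 -0.0003  0.0002]
[ 0.  -0.  -4.7] [-0.0169  0.001   0.0002]
[  0.   -0.  -10.4] [-0.0371  0.0045  0.0002]
[  0.   -0.  -16.1] [-0.0569  0.0099  0.0002]
[  0.   -0.  -21.9] [-0.076   0.0173  0.0002]
[  0.   -0.  -27.6] [-0.0943  0.0266  0.0002]
[  0.   -0.  -33.3] [-0.1116  0.0376  0.0002]
[  0.   -0.  -39.1] [-0.1277  0.0503  0.0002]
[  0.   -0.  -44.8] [-0.1425  0.0645  0.0002]
[  0.   -0.  -50.5] [-0.1557  0.0802  0.0002]
```

move_arm --pt "0 0 0 0 0 0.0015 0.04" --pt "0 0 -4.7 -0.017 0.001 0.0015 0.04" --pt "0 0 -7.5 -0.027 0.0025 0.0015 0.04" --pt "0 0 -10.4 -0.037 0.0045 0.0015 0.04" --pt "0 0 -13.2 -0.047 0.007 0.0015 0.04" --pt "0 0 -16.1 -0.057 0.01 0.0015 0.04" --pt "0 0 -21.9 -0.076 0.017 0.0015 0.04" --pt "0 0 -21.9 -0.076 0.017 0.0015 0.04"

```text
clock: 4.7
position: [0.4994, -0.1644, 0.0783]
ee_rot: [0.955, 0.297, 0.001, -0.0]
ft_force: [0.2, -1.1, 12.3]
grip_width: 0.466
```

```bash
python3 - <<'E'
from h import *
rel([door(t)[:2]+(.0785,door(t)[2]) for t in (.65,.75,.85,.95,1.05,1.15,1.25,1.35,1.45,1.55)])
a=snap('top','t2.png')
cv2.imwrite('pics/t2c.png',cv2.resize(a[80:260,340:500],None,fx=3.3,fy=3.3,interpolation=cv2.INTER_CUBIC)[:,:,::-1])
E
```

```text
t 4.7 pos [ 0.4994 -0.1644  0.0783] yaw 34.6 F [ 0.2 -1.1 12.3] w 0.0398
[ 0.  -0.1  0.1] [ 0.0014 -0.0004 -0.0002]
[ 0.  -0.1 -5.6] [-0.019   0.0013 -0.0002]
[  0.   -0.1 -11.4] [-0.0392  0.0051 -0.0002]
[  0.   -0.1 -17.1] [-0.0588  0.0109 -0.0002]
[  0.   -0.1 -22.8] [-0.0779  0.0186 -0.0003]
[  0.   -0.1 -28.5] [-0.096   0.0281 -0.0003]
[  0.   -0.1 -34.3] [-0.1131  0.0394 -0.0003]
[  0.   -0.1 -40. ] [-0.129   0.0524 -0.0003]
[  0.1  -0.1 -45.7] [-0.1435  0.0669 -0.0004]
[  0.1  -0.1 -51.5] [-0.1565  0.0828 -0.0004]
```

View pics/t2c.png

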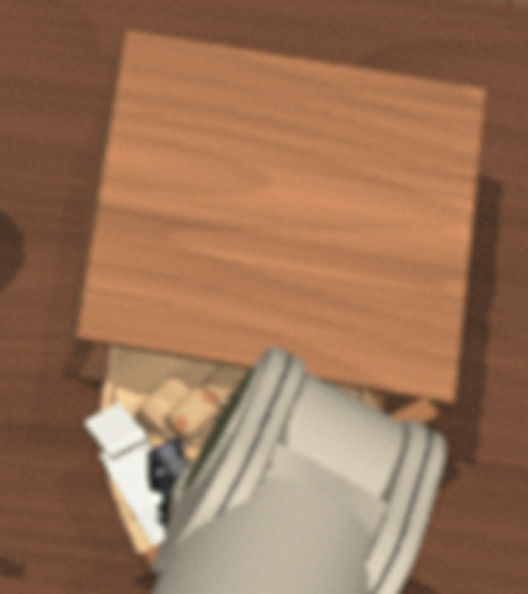

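The door (tongue at about (130,490) in the crop, cupboard hook cleared) is now well past the catch, and a bear is visible. I'll ease off the catch and keep pulling.

move_arm --pt "0 0 0 0.001 0 -0.012 0.04" --pt "0 0 -5.6 -0.019 0.001 -0.015 0.04" --pt "0 0 -11.4 -0.039 0.005 -0.015 0.04" --pt "0 0 -17 -0.059 0.011 -0.015 0.04" --pt "0 0 -22.8 -0.078 0.019 -0.015 0.04" --pt "0 0 -28.5 -0.096 0.028 -0.015 0.04" --pt "0 0 -34.3 -0.113 0.039 -0.015 0.04" --pt "0 0 -40 -0.129 0.052 -0.015 0.04" --pt "0 0 -45.7 -0.1435 0.067 -0.015 0.04" --pt "0 0 -45.7 -0.1435 0.067 -0.015 0.04"

```text
clock: 5.75
position: [0.4188, -0.3018, 0.0925]
ee_rot: [0.765, 0.644, -0.0, 0.0]
ft_force: [-1.0, -1.1, 1.5]
grip_width: 0.468
```

```bash
python3 - <<'E'
from h import *
print(manip.get_obs()['joint_pos'].round(2))
rel([door(t)[:2]+(.0935,door(min(t,1.55))[2]) for t in (1.45,1.55,1.6,1.65,1.7,1.74)]+[door(1.72)[:2]+(.2,door(1.55)[2])])
E
```

```text
[ 0.02  0.24  0.58  1.93 -0.16  1.01  2.07]
t 5.75 pos [ 0.4188 -0.3018  0.0925] yaw 80.2 F [-1.  -1.1  1.5] w 0.04
[-0.   0.1 -0.1] [ 0.0009  0.0003 -0.001 ]
[-0.   0.1 -5.8] [-0.0196  0.0021 -0.001 ]
[-0.   0.1 -5.8] [-0.0297  0.0037 -0.0009]
[-0.   0.1 -5.8] [-0.0397  0.0059 -0.0009]
[-0.   0.1 -5.8] [-0.0496  0.0086 -0.0009]
[-0.   0.1 -5.8] [-0.0574  0.0111 -0.0009]
[-0.   0.1 -5.8] [-0.0536  0.0097 -0.1074]
```

move_arm --pt "0 0 -3 -0.01 0.001 0 0.04" --pt "0 0 -5.8 -0.02 0.002 0 0.04" --pt "0 0 -5.8 -0.03 0.004 0 0.04" --pt "0 0 -5.8 -0.04 0.006 0 0.04" --pt "0 0 -5.8 -0.05 0.009 0 0.04" --pt "0 0 -5.8 -0.05 0.009 0 0.04" --pt "0 0 -5.8 -0.048 0.009 -0.03 0.04" --pt "0 0 -5.8 -0.048 0.009 -0.08 0.04" --pt "0 0 -5.8 -0.048 0.009 -0.13 0.04" --pt "0 0 -5.8 -0.048 0.009 -0.16 0.085"

```text
clock: 6.75
position: [0.4213, -0.3486, 0.2558]
ee_rot: [0.732, 0.682, 0.001, 0.002]
ft_force: [0.2, -0.2, -0.3]
grip_width: 0.626
```

```bash
python3 - <<'E'
from h import *
print(manip.get_obs()['joint_pos'].round(2))
rel([(.5,.05,.26,45)])
E
```

```text
[ 0.06  0.15  0.62  1.67 -0.09  1.35  2.19]
t 6.75 pos [ 0.4213 -0.3486  0.2558] yaw 86.0 F [ 0.2 -0.2 -0.3] w 0.0534
[ 0.2 -0.  41. ] [ 0.4032  0.0506 -0.0045]
```

move_arm --pt "0 0 41 0.4 0.05 -0.005 0.085" --pt "0 0 41 0.4 0.05 -0.005 0.085" --pt "0 0 41 0.4 0.05 -0.005 0.085" --pt "0 0 41 0.4 0.05 -0.005 0.085" --pt "0 0 41 0.4 0.05 -0.005 0.085" --pt "0 0 41 0.4 0.05 -0.005 0.085" --pt "0 0 41 0.4 0.05 -0.005 0.085" --pt "0 0 41 0.4 0.05 -0.005 0.085" --pt "0 0 41 0.4 0.05 -0.005 0.085" --pt "0 0 41 0.4 0.05 -0.005 0.085"

```text
clock: 7.75
position: [0.4981, 0.0547, 0.2566]
ee_rot: [0.922, 0.387, -0.0, -0.001]
ft_force: [-0.9, -0.9, 0.3]
grip_width: 0.996
```

```bash
python3 - <<'E'
from h import *
a=snap('top','t3.png')
cv2.imwrite('pics/t3c.png',cv2.resize(a[170:310,360:500],None,fx=4,fy=4,interpolation=cv2.INTER_CUBIC)[:,:,::-1])
rel([])
E
```

```text
t 7.8 pos [0.4981 0.0508 0.2566] yaw 45.3 F [-0.4 -0.5  1.4] w 0.0847
```

View pics/t3c.png

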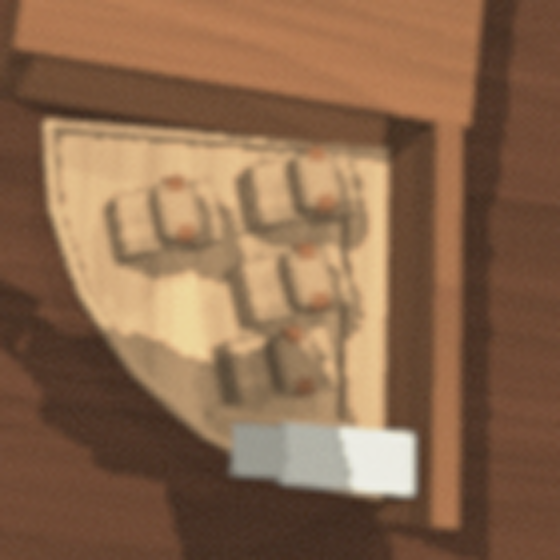

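All four bears stand on the open tray, with heads at crop (180,210), (318,182), (312,277) and (295,362). The red ears mark each bear's y axis, so I'll measure those by colour.

```bash
cat >> h.py <<'E'
def bears(a,roi,z=.106,show=True):
    u0,v0,u1,v1=roi; k=6
    b=cv2.resize(a[v0:v1,u0:u1],None,fx=k,fy=k,interpolation=cv2.INTER_CUBIC)
    lab=cv2.cvtColor(b,cv2.COLOR_RGB2LAB).astype(float); f=lab[:,:,1]-cv2.GaussianBlur(lab[:,:,1],(0,0),k*5)
    m=(f>6).astype(np.uint8); n,_,st,c=cv2.connectedComponentsWithStats(m)
    P=[(onz('top',u0+(c[i][0]+.5)/k-.5,v0+(c[i][1]+.5)/k-.5,z),st[i][4]) for i in range(1,n) if 80<st[i][4]<3000]
    if show:
        for p,s in P: print(p.round(4),s)
    return [p for p,s in P]
E
python3 - <<'E'
from h import *
a=cv2.imread('pics/t3.png')[:,:,::-1]
p=bears(a,(382,195,455,275))
for i in range(len(p)):
  for j in range(i):
    d=p[i]-p[j]; L=np.linalg.norm(d)
    if .02<L<.05:
      print(i,j,'c',((p[i]+p[j])/2).round(4),'len',L.round(3),'yaw of y axis',(np.degrees(np.arctan2(d[1],d[0]))%180).round(1))
E
```

```text
[ 0.5984 -0.2619  0.106 ] 199
[ 0.5686 -0.1767  0.106 ] 250
[ 0.5687 -0.2697  0.106 ] 359
[ 0.5393 -0.1857  0.106 ] 337
[ 0.5374 -0.2597  0.106 ] 317
[ 0.5083 -0.2701  0.106 ] 324
[ 0.4861 -0.2561  0.106 ] 297
[ 0.4556 -0.2641  0.106 ] 132
2 0 c [ 0.5836 -0.2658  0.106 ] len 0.031 yaw of y axis 14.6
3 1 c [ 0.5539 -0.1812  0.106 ] len 0.031 yaw of y axis 17.0
4 2 c [ 0.5531 -0.2647  0.106 ] len 0.033 yaw of y axis 162.3
5 4 c [ 0.5229 -0.2649  0.106 ] len 0.031 yaw of y axis 19.7
6 5 c [ 0.4972 -0.2631  0.106 ] len 0.026 yaw of y axis 147.8
7 6 c [ 0.4708 -0.2601  0.106 ] len 0.032 yaw of y axis 14.8
```

```bash
python3 - <<'E'
from h import *
rel([(.554,-.181,.20,-73.5),(.554,-.181,.079,-73.5)])
E
```

```text
t 7.8 pos [0.4981 0.0508 0.2566] yaw 45.3 F [-0.4 -0.5  1.4] w 0.0847
[0.000e+00 1.000e-01 1.188e+02] [-0.1255  0.2027  0.0566]
[0.000e+00 1.000e-01 1.188e+02] [-0.1254  0.2028  0.1776]
```

move_arm --pt "0 0 60 -0.06 0.1 0.02 0.055" --pt "0 0 60 -0.06 0.1 0.02 0.055" --pt "0 0 60 -0.06 0.1 0.02 0.055" --pt "0 0 60 -0.06 0.1 0.02 0.055" --pt "0 0 60 -0.06 0.1 0.02 0.055" --pt "0 0 60 -0.06 0.1 0.02 0.055" --pt "0 0 60 -0.06 0.1 0.02 0.055" --pt "0 0 90 -0.1255 0.203 0.056 0.055" --pt "0 0 118.8 -0.1255 0.203 0.056 0.055" --pt "0 0 118.8 -0.1255 0.203 0.056 0.055"

```text
clock: 8.8
position: [0.5518, -0.1902, 0.2004]
ee_rot: [0.935, -0.354, -0.0, 0.001]
ft_force: [-0.7, 1.0, 0.6]
grip_width: 0.645
```

```bash
python3 - <<'E'
from h import *
rel([(.554,-.181,.15,-73.5),(.554,-.181,.079,-73.5)])
E
```

```text
t 8.8 pos [ 0.5518 -0.1902  0.2004] yaw -41.4 F [-0.7  1.   0.6] w 0.0551
[ 0.1 -0.1 32.1] [-0.0045 -0.0085  0.0503]
[ 0.1 -0.1 32.1] [-0.0045 -0.0086  0.1213]
```

move_arm --pt "0 0 32 -0.0045 -0.0085 0 0.055" --pt "0 0 32 -0.0045 -0.0085 0.02 0.055" --pt "0 0 32 -0.0045 -0.0085 0.02 0.055" --pt "0 0 32 -0.0045 -0.0085 0.04 0.055" --pt "0 0 32 -0.0045 -0.0085 0.07 0.055" --pt "0 0 32 -0.0045 -0.0085 0.1 0.055" --pt "0 0 32 -0.0045 -0.0085 0.115 0.055" --pt "0 0 32 -0.0045 -0.0085 0.121 0.055" --pt "0 0 32 -0.0045 -0.0085 0.121 0.055"

```text
clock: 9.7
position: [0.5551, -0.1761, 0.0802]
ee_rot: [0.805, -0.593, -0.0, 0.0]
ft_force: [0.5, -0.0, -0.4]
grip_width: 0.642
```

move_arm --pt "0 0 0 0 0 0 0.02" --pt "0 0 0 0 0 0 0.01" --pt "0 0 0 0 0 0 0.01" --pt "0 0 0 0 0 0 0.01" --pt "0 0 0 0 0 0 0.01" --grip_force 40

```text
clock: 10.2
position: [0.5562, -0.1759, 0.0814]
ee_rot: [0.805, -0.593, 0.001, -0.001]
ft_force: [-0.4, -0.1, 6.2]
grip_width: 0.291
```

```bash
python3 - <<'E'
from h import *
rel([(.554,-.181,.29,-73.5)])
E
```

```text
t 10.2 pos [ 0.5562 -0.1759  0.0814] yaw -72.8 F [-0.4 -0.1  6.2] w 0.0249
[-0.1 -0.   0.7] [ 0.0044  0.0032 -0.2086]
```

move_arm --pt "0 0 0 0 0 -0.01 0.01" --pt "0 0 0 0 0 -0.03 0.01" --pt "0 0 0 0 0 -0.06 0.01" --pt "0 0 0 0 0 -0.1 0.01" --pt "0 0 0 0 0 -0.14 0.01" --pt "0 0 0 0 0 -0.18 0.01" --pt "0 0 0 0 0 -0.2 0.01" --pt "0 0 0 0 0 -0.2 0.01"

```text
clock: 11.0
position: [0.5563, -0.1762, 0.284]
ee_rot: [0.805, -0.593, 0.002, -0.001]
ft_force: [-0.8, 0.8, -2.0]
grip_width: 0.296
```

```bash
cat >> h.py <<'E'
BM=np.array([.5165,.2117]); BU=np.array([.1426,.9898])
def notch(s): return tuple(BM+BU*s)
E
python3 - <<'E'
from h import *
rel([(.45,.06,.28,-30),notch(.085)+(.28,-8.2)])
E
```

```text
t 11.0 pos [ 0.5563 -0.1762  0.284 ] yaw -72.8 F [-0.8  0.8 -2. ] w 0.0252
[ -0.2  -0.2 -42.8] [-0.257   0.0316  0.0033]
[ -0.2  -0.3 -64.6] [-0.459  -0.1133  0.0037]
```

move_arm --pt "0 0 -7 -0.03 0 0 0.01" --pt "0 0 -14 -0.07 0 0 0.01" --pt "0 0 -21 -0.11 -0.01 0 0.01" --pt "0 0 -28 -0.15 -0.03 0 0.01" --pt "0 0 -35 -0.2 -0.04 0 0.01" --pt "0 0 -42 -0.25 -0.05 0 0.01" --pt "0 0 -49 -0.3 -0.07 0 0.01" --pt "0 0 -56 -0.34 -0.08 0 0.01" --pt "0 0 -62 -0.38 -0.09 0 0.01" --pt "0 0 -64.6 -0.42 -0.1 0 0.01"

```text
clock: 12.0
position: [0.5254, 0.2568, 0.2793]
ee_rot: [0.998, -0.069, -0.001, 0.0]
ft_force: [0.4, -0.1, -0.8]
grip_width: 0.294
```

```bash
python3 - <<'E'
from h import *
rel([notch(.085)+(.24,-8.2)])
E
```

```text
t 12.0 pos [0.5254 0.2568 0.2793] yaw -7.9 F [ 0.4 -0.1 -0.8] w 0.0251
[0.1 0.1 0.3] [-0.0021 -0.0392  0.0393]
```

move_arm --pt "0 0 0 -0.002 -0.02 0 0.01" --pt "0 0 0 -0.002 -0.039 0.02 0.01" --pt "0 0 0 -0.002 -0.039 0.04 0.01" --pt "0 0 0 -0.002 -0.039 0.04 0.01" --pt "0 0 0 -0.002 -0.039 0.04 0.01"

```text
clock: 12.5
position: [0.53, 0.2931, 0.2402]
ee_rot: [0.997, -0.072, -0.0, 0.0]
ft_force: [-0.4, -0.1, -0.0]
grip_width: 0.296
```

```bash
python3 - <<'E'
from h import *
rel([notch(.085)+(.24,-8.2)])
a=snap('top','t4.png'); b=snap('scene','s4.png')
A=cv2.resize(a[175:255,150:330],None,fx=4,fy=4,interpolation=cv2.INTER_CUBIC)
B=cv2.resize(b[100:210,300:460],None,fx=4,fy=4,interpolation=cv2.INTER_CUBIC)[:,:640]
im=np.zeros((A.shape[0]+240+0,720,3),np.uint8)
cv2.imwrite('pics/s4c.png',B[:,:,::-1]); cv2.imwrite('pics/t4c.png',A[:,:,::-1])
E
```

```text
t 12.5 pos [0.53   0.2931 0.2402] yaw -8.2 F [-0.4 -0.1 -0. ] w 0.0252
[ 0.1  0.  -0. ] [-0.0017 -0.0025  0.0002]
```

View pics/s4c.png

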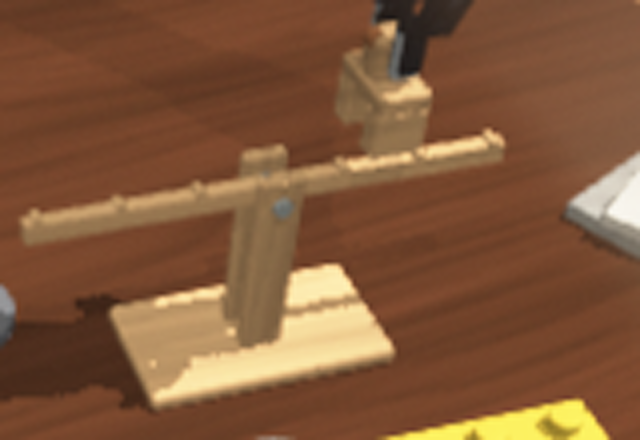

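The bear is held upright over the inner left notch with its slot above the bar. I'll cross-check the bar position with the scene view.

```bash
python3 - <<'E'
from h import *
for s in (.185,.1715,0.115,.057,-.057,-.115,-.1715,-.185): 
  q=proj('scene',[*notch(s),.160]); print(s,q.round(1),((q-[300,100])*4).round(0))
q=proj('scene',[.53,.2931,.2402+.031-.002]); print((q-[300,100])*4)
E
```

```text
0.185 [423.8 133.3] [495. 133.]
0.1715 [419.7 134. ] [479. 136.]
0.115 [402.4 137. ] [410. 148.]
0.057 [384.3 140.2] [337. 161.]
-0.057 [347.4 146.6] [190. 187.]
-0.115 [327.9 150. ] [112. 200.]
-0.1715 [308.5 153.4] [ 34. 214.]
-0.185 [303.8 154.3] [ 15. 217.]
[396.34055216  24.76789594]
```

move_arm --pt "0 0 0 -0.0015 -0.0025 0.015 0.01" --pt "0 0 0 -0.0015 -0.0025 0.03 0.01" --pt "0 0 0 -0.0015 -0.0025 0.04 0.01" --pt "0 0 0 -0.0015 -0.0025 0.05 0.01" --pt "0 0 0 -0.0015 -0.0025 0.058 0.01" --pt "0 0 0 -0.0015 -0.0025 0.058 0.01" --pt "0 0 0 -0.0015 -0.0025 0.058 0.01"

```text
clock: 13.3
position: [0.5289, 0.2968, 0.1823]
ee_rot: [0.997, -0.071, 0.0, -0.0]
ft_force: [-0.8, -0.2, -1.3]
grip_width: 0.296
```

```bash
python3 - <<'E'
from h import *
rel([notch(.085)+(.171,-8.2)])
b=snap('scene','s5.png')
cv2.imwrite('pics/s5c.png',cv2.resize(b[100:210,300:460],None,fx=4,fy=4,interpolation=cv2.INTER_CUBIC)[:,:,::-1])
E
```

```text
t 13.3 pos [0.5289 0.2968 0.1823] yaw -8.2 F [-0.8 -0.2 -1.3] w 0.0253
[-0. -0.  0.] [-0.0001  0.001   0.0113]
```

View pics/s5c.png

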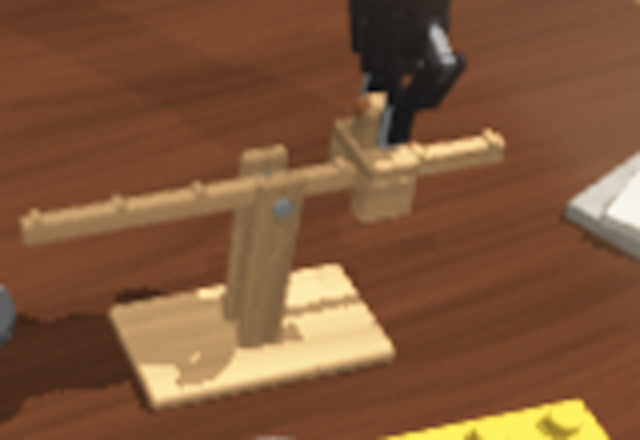

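The legs straddle the bar, and the bear sits between the ridges at crop x≈342 and 420. I'll lower it the rest of the way and release.

move_arm --pt "0 0 0 0 0.001 0.004 0.01" --pt "0 0 0 0 0.001 0.008 0.01" --pt "0 0 0 0 0.001 0.011 0.01" --pt "0 0 0 0 0.001 0.012 0.01" --pt "0 0 0 0 0.001 0.012 0.01"

```text
clock: 13.85
position: [0.529, 0.2962, 0.1704]
ee_rot: [0.997, -0.071, 0.0, -0.0]
ft_force: [3.1, 2.9, 1.3]
grip_width: 0.295
```

move_arm --pt "0 0 0 0 0 0 0.035" --pt "0 0 0 0 0 0 0.05" --pt "0 0 0 0 0 0 0.06" --pt "0 0 0 0 0 0 0.06" --pt "0 0 0 0 0 -0.02 0.06" --pt "0 0 0 0 0 -0.05 0.06" --pt "0 0 0 0 0 -0.09 0.06" --pt "0 0 0 0 0 -0.11 0.06"

```text
clock: 14.65
position: [0.5293, 0.296, 0.2837]
ee_rot: [0.997, -0.071, 0.001, -0.001]
ft_force: [1.3, 0.1, -0.1]
grip_width: 0.703
```

```bash
python3 - <<'E'
from h import *
rel([(.471,-.26,.2,-75.2)])
b=snap('scene','s6.png');a=snap('top','t6.png')
B=cv2.resize(b[100:210,290:450],None,fx=4,fy=4,interpolation=cv2.INTER_CUBIC)[:,:,::-1]
cv2.imwrite('pics/s6c.png',B)
p=bears(a,(382,195,455,275))
E
```

```text
t 14.65 pos [0.5293 0.296  0.2837] yaw -8.2 F [ 1.3  0.1 -0.1] w 0.06
[-0.2 -0.  67. ] [0.0211 0.5588 0.0824]
[ 0.5985 -0.2618  0.106 ] 211
[ 0.5685 -0.2699  0.106 ] 390
[ 0.5374 -0.2598  0.106 ] 343
[ 0.5081 -0.2699  0.106 ] 332
[ 0.4854 -0.2557  0.106 ] 343
[ 0.4559 -0.2644  0.106 ] 358
```

View pics/s6c.png

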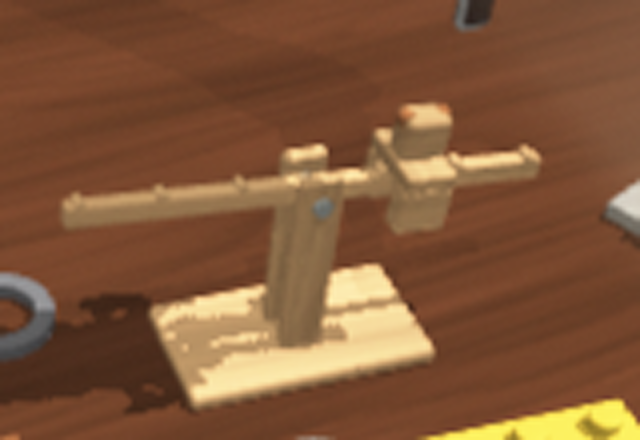

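The first bear hangs astride the inner left notch, and the bar dips only slightly. Next is bear D for the inner right notch.

move_arm --pt "0 0 8 0 0.05 0 0.055" --pt "0 0 16 0 0.1 0 0.055" --pt "0 0 24 0 0.15 0 0.055" --pt "0 0 32 0.01 0.2 0 0.055" --pt "0 0 40 0.015 0.25 0 0.055" --pt "0 0 48 0.02 0.3 0 0.055" --pt "0 0 56 0.02 0.35 0 0.055" --pt "0 0 65.4 0.02 0.4 0 0.055" --pt "0 0 65.4 0.02 0.45 0.02 0.055" --pt "0 0 65.4 0.02 0.5 0.05 0.055"

```text
clock: 15.75
position: [0.4786, -0.1928, 0.2368]
ee_rot: [0.801, -0.599, 0.001, -0.001]
ft_force: [1.7, 0.6, -0.8]
grip_width: 0.646
```

```bash
python3 - <<'E'
from h import *
rel([(.4707,-.26,.15,-73.6),(.4707,-.26,.083,-73.6)])
E
```

```text
t 15.75 pos [ 0.4786 -0.1928  0.2368] yaw -73.6 F [ 1.7  0.6 -0.8] w 0.0552
[-0.1 -0.  -0. ] [0.0622 0.0267 0.0868]
[-0.1 -0.  -0. ] [0.0622 0.0268 0.1538]
```

move_arm --pt "0 0 0 0.03 0.015 0.02 0.055" --pt "0 0 0 0.056 0.025 0.05 0.055" --pt "0 0 0 0.056 0.025 0.08 0.055" --pt "0 0 0 0.056 0.025 0.09 0.055" --pt "0 0 0 0.056 0.025 0.09 0.055"

```text
clock: 16.25
position: [0.4701, -0.2504, 0.1455]
ee_rot: [0.801, -0.599, -0.002, 0.001]
ft_force: [-0.3, 1.0, 1.4]
grip_width: 0.646
```

```bash
python3 - <<'E'
from h import *
rel([(.4707,-.26,.083,-73.6)])
E
```

```text
t 16.25 pos [ 0.4701 -0.2504  0.1455] yaw -73.5 F [-0.3  1.   1.4] w 0.0552
[0.2 0.1 0.1] [0.0095 0.002  0.0625]
```

move_arm --pt "0 0 0 0.0095 0.002 0.02 0.055" --pt "0 0 0 0.0095 0.002 0.04 0.055" --pt "0 0 0 0.0095 0.002 0.055 0.055" --pt "0 0 0 0.0095 0.002 0.0625 0.055" --pt "0 0 0 0.0095 0.002 0.0625 0.055" --pt "0 0 0 0.0095 0.002 0.0625 0.03" --pt "0 0 0 0.0095 0.002 0.0625 0.01" --pt "0 0 0 0.0095 0.002 0.0625 0.01" --pt "0 0 0 0.0095 0.002 0.0625 0.01" --pt "0 0 0 0.0095 0.002 0.0625 0.01"

```text
clock: 17.25
position: [0.4723, -0.2611, 0.0852]
ee_rot: [0.801, -0.599, 0.001, -0.0]
ft_force: [-0.9, 0.9, 5.8]
grip_width: 0.296
```

move_arm --pt "0 0 0 0 0 -0.01 0.01" --pt "0 0 0 0 0 -0.03 0.01" --pt "0 0 0 0 0 -0.06 0.01" --pt "0 0 0 0 0 -0.1 0.01" --pt "0 0 0 0 0 -0.14 0.01" --pt "0 0 0 0 0 -0.18 0.01" --pt "0 0 0 0 0 -0.19 0.01" --pt "0 0 0 0 0 -0.19 0.01"

```text
clock: 18.05
position: [0.4723, -0.2614, 0.2761]
ee_rot: [0.801, -0.599, 0.001, -0.001]
ft_force: [0.4, 0.1, -2.0]
grip_width: 0.295
```

```bash
python3 - <<'E'
from h import *
rel([notch(-.085)+(.26,-8.2)])
E
```

```text
t 18.05 pos [ 0.4723 -0.2614  0.2761] yaw -73.6 F [ 0.4  0.1 -2. ] w 0.0252
[ -0.1  -0.2 -65.4] [-0.364  -0.1408  0.016 ]
```

move_arm --pt "0 0 -7 -0.03 -0.01 0 0.01" --pt "0 0 -14 -0.07 -0.03 0 0.01" --pt "0 0 -21 -0.11 -0.04 0 0.01" --pt "0 0 -28 -0.15 -0.06 0 0.01" --pt "0 0 -35 -0.19 -0.07 0 0.01" --pt "0 0 -42 -0.23 -0.09 0 0.01" --pt "0 0 -49 -0.27 -0.1 0 0.01" --pt "0 0 -56 -0.31 -0.12 0 0.01" --pt "0 0 -62 -0.34 -0.132 0 0.01" --pt "0 0 -65.4 -0.364 -0.141 0 0.01"

```text
clock: 19.05
position: [0.5031, 0.1302, 0.2725]
ee_rot: [0.998, -0.068, -0.001, 0.001]
ft_force: [-0.8, 0.0, -0.4]
grip_width: 0.298
```

move_arm --pt "0 0 0 0 0 0.01 0.01" --pt "0 0 0 0 0 0.02 0.01" --pt "0 0 0 0 0 0.02 0.01" --pt "0 0 0 0 0 0.02 0.01"

```text
clock: 19.45
position: [0.5039, 0.1266, 0.2541]
ee_rot: [0.997, -0.073, -0.0, 0.0]
ft_force: [0.0, -0.3, -0.2]
grip_width: 0.295
```

```bash
python3 - <<'E'
from h import *
rel([notch(-.085)+(.19,-8.2)])
E
```

```text
t 19.45 pos [0.5039 0.1266 0.2541] yaw -8.3 F [ 0.  -0.3 -0.2] w 0.0252
[ 0.   0.  -0.1] [ 0.0004 -0.001   0.0641]
```

move_arm --pt "0 0 0 0 -0.001 0.015 0.01" --pt "0 0 0 0 -0.001 0.03 0.01" --pt "0 0 0 0 -0.001 0.045 0.01" --pt "0 0 0 0 -0.001 0.055 0.01" --pt "0 0 0 0 -0.001 0.063 0.01" --pt "0 0 0 0 -0.001 0.067 0.01" --pt "0 0 0 0 -0.001 0.071 0.01" --pt "0 0 0 0 -0.001 0.071 0.01" --pt "0 0 0 0 -0.001 0.071 0.01"

```text
clock: 20.35
position: [0.5043, 0.1291, 0.1838]
ee_rot: [0.997, -0.071, 0.0, -0.0]
ft_force: [-0.4, 1.1, -0.7]
grip_width: 0.293
```

```bash
python3 - <<'E'
from h import *
rel([])
b=snap('scene','s7.png')
cv2.imwrite('pics/s7c.png',cv2.resize(b[100:210,290:450],None,fx=4,fy=4,interpolation=cv2.INTER_CUBIC)[:,:,::-1])
E
```

```text
t 20.35 pos [0.5043 0.1291 0.1838] yaw -8.2 F [-0.4  1.1 -0.7] w 0.0251
```

View pics/s7c.png

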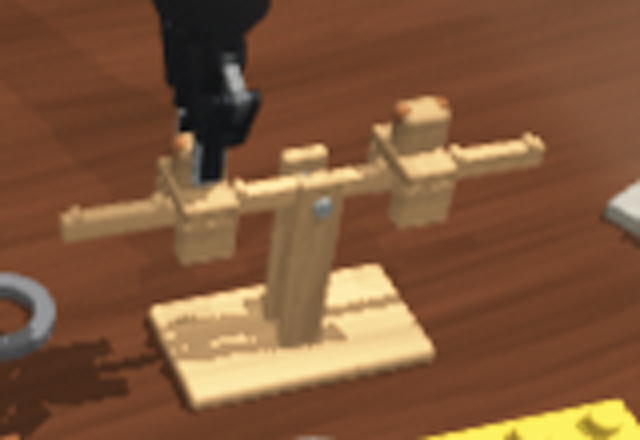

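The bear straddles the inner right notch and the bar is nearly level. I'll lower slightly and release.

move_arm --pt "0 0 0 0 0 0.003 0.01" --pt "0 0 0 0 0 0.003 0.01" --pt "0 0 0 0 0 0.003 0.035" --pt "0 0 0 0 0 0.003 0.05" --pt "0 0 0 0 0 0.003 0.06" --pt "0 0 0 0 0 0.003 0.06" --pt "0 0 0 0 0 -0.02 0.06" --pt "0 0 0 0 0 -0.05 0.06" --pt "0 0 0 0 0 -0.09 0.06" --pt "0 0 0 0 0 -0.1 0.06"

```text
clock: 21.4
position: [0.5055, 0.1294, 0.2877]
ee_rot: [0.997, -0.071, 0.002, -0.001]
ft_force: [1.0, -0.2, 0.8]
grip_width: 0.701
```

```bash
python3 - <<'E'
from h import *
b=snap('scene','s8.png');a=snap('top','t8.png')
p=bears(a,(382,195,455,275))
rel([(.523,-.265,.2,-71.5)])
E
```

```text
[ 0.5979 -0.262   0.106 ] 205
[ 0.5681 -0.2699  0.106 ] 348
[ 0.537  -0.2604  0.106 ] 353
[ 0.5076 -0.2703  0.106 ] 381
t 21.5 pos [0.5049 0.1293 0.285 ] yaw -8.2 F [-0.8 -1.  -0.8] w 0.0598
[-0.2 -0.1 63.3] [0.0737 0.3879 0.0845]
```

move_arm --pt "0 0 8 0.01 0.04 0 0.055" --pt "0 0 16 0.02 0.08 0 0.055" --pt "0 0 24 0.025 0.13 0 0.055" --pt "0 0 32 0.035 0.18 0 0.055" --pt "0 0 40 0.045 0.23 0 0.055" --pt "0 0 48 0.055 0.28 0 0.055" --pt "0 0 56 0.065 0.33 0.02 0.055" --pt "0 0 63.3 0.07 0.37 0.05 0.055" --pt "0 0 63.3 0.074 0.388 0.085 0.055" --pt "0 0 63.3 0.074 0.388 0.085 0.055"

```text
clock: 22.5
position: [0.5179, -0.2683, 0.1918]
ee_rot: [0.81, -0.586, -0.004, 0.003]
ft_force: [0.0, 0.4, -0.1]
grip_width: 0.644
```

move_arm --pt "0 0 0 0 0 0.03 0.055" --pt "0 0 0 0 0 0.05 0.055" --pt "0 0 0 0 0 0.05 0.055" --pt "0 0 0 0 0 0.05 0.055"

```text
clock: 22.9
position: [0.5224, -0.265, 0.1487]
ee_rot: [0.812, -0.584, -0.0, 0.0]
ft_force: [0.3, -0.1, 1.0]
grip_width: 0.645
```

```bash
python3 - <<'E'
from h import *
rel([(.5223,-.2654,.083,-71.4)])
E
```

```text
t 22.9 pos [ 0.5224 -0.265   0.1487] yaw -71.4 F [ 0.3 -0.1  1. ] w 0.0551
[ 0.  0. -0.] [0.0004 0.0002 0.0657]
```

move_arm --pt "0 0 0 0 0 0.02 0.055" --pt "0 0 0 0 0 0.04 0.055" --pt "0 0 0 0 0 0.055 0.055" --pt "0 0 0 0 0 0.063 0.055" --pt "0 0 0 0 0 0.063 0.055" --pt "0 0 0 0 0 0.063 0.03" --pt "0 0 0 0 0 0.063 0.01" --pt "0 0 0 0 0 0.063 0.01" --pt "0 0 0 0 0 0.063 0.01" --pt "0 0 0 0 0 0.063 0.01"

```text
clock: 23.9
position: [0.5228, -0.2656, 0.0861]
ee_rot: [0.812, -0.584, 0.0, -0.0]
ft_force: [-1.5, 1.2, 6.9]
grip_width: 0.297
```

move_arm --pt "0 0 0 0 0 -0.01 0.01" --pt "0 0 0 0 0 -0.03 0.01" --pt "0 0 0 0 0 -0.06 0.01" --pt "0 0 0 0 0 -0.1 0.01" --pt "0 0 0 0 0 -0.14 0.01" --pt "0 0 0 0 0 -0.18 0.01" --pt "0 0 0 0 0 -0.22 0.01" --pt "0 0 0 0 0 -0.22 0.01" --pt "0 0 0 0 0 -0.22 0.01"

```text
clock: 24.8
position: [0.5223, -0.2658, 0.3062]
ee_rot: [0.812, -0.584, 0.001, -0.0]
ft_force: [-0.5, 0.3, -1.6]
grip_width: 0.292
```

```bash
python3 - <<'E'
from h import *
rel([notch(.145)+(.305,-8.2)])
E
```

```text
t 24.8 pos [ 0.5223 -0.2658  0.3062] yaw -71.5 F [-0.5  0.3 -1.6] w 0.0249
[ -0.   -0.1 -63.3] [-0.5841 -0.2114  0.0011]
```

move_arm --pt "0 0 -5 -0.03 -0.01 0 0.01" --pt "0 0 -10 -0.065 -0.022 0 0.01" --pt "0 0 -16 -0.1 -0.035 0 0.01" --pt "0 0 -22 -0.14 -0.05 0 0.01" --pt "0 0 -28 -0.18 -0.065 0 0.01" --pt "0 0 -34 -0.22 -0.08 0 0.01" --pt "0 0 -40 -0.26 -0.095 0 0.01" --pt "0 0 -46 -0.3 -0.11 0 0.01" --pt "0 0 -52 -0.34 -0.125 0 0.01" --pt "0 0 -58 -0.38 -0.14 0 0.01"

```text
clock: 25.8
position: [0.5333, 0.1408, 0.304]
ee_rot: [0.993, -0.115, -0.001, 0.001]
ft_force: [1.0, -0.4, -1.2]
grip_width: 0.297
```

```bash
python3 - <<'E'
from h import *
rel([notch(.145)+(.305,-8.2)])
E
```

```text
t 25.8 pos [0.5333 0.1408 0.304 ] yaw -13.2 F [ 1.  -0.4 -1.2] w 0.0254
[ 0.1  0.1 -5. ] [-0.0452 -0.2096 -0.0012]
```

move_arm --pt "0 0 -5 -0.008 -0.04 0 0.01" --pt "0 0 -5 -0.017 -0.08 0 0.01" --pt "0 0 -5 -0.026 -0.12 0 0.01" --pt "0 0 -5 -0.035 -0.16 0 0.01" --pt "0 0 -5 -0.045 -0.2 0 0.01" --pt "0 0 -5 -0.045 -0.208 0.01 0.01" --pt "0 0 -5 -0.045 -0.208 0.03 0.01" --pt "0 0 -5 -0.045 -0.208 0.05 0.01" --pt "0 0 -5 -0.045 -0.208 0.05 0.01" --pt "0 0 -5 -0.045 -0.208 0.05 0.01"

```text
clock: 26.8
position: [0.5385, 0.3515, 0.2549]
ee_rot: [0.997, -0.074, -0.001, 0.001]
ft_force: [-0.1, 0.9, -0.6]
grip_width: 0.294
```

```bash
python3 - <<'E'
from h import *
rel([notch(.145)+(.184,-8.2)])
E
```

```text
t 26.8 pos [0.5385 0.3515 0.2549] yaw -8.5 F [-0.1  0.9 -0.6] w 0.0251
[ 0.1  0.1 -0.3] [-0.0018 -0.0036  0.0709]
```

move_arm --pt "0 0 0 -0.001 -0.003 0.015 0.01" --pt "0 0 0 -0.002 -0.0035 0.03 0.01" --pt "0 0 0 -0.002 -0.0035 0.045 0.01" --pt "0 0 0 -0.002 -0.0035 0.055 0.01" --pt "0 0 0 -0.002 -0.0035 0.063 0.01" --pt "0 0 0 -0.002 -0.0035 0.068 0.01" --pt "0 0 0 -0.002 -0.0035 0.068 0.01"

```text
clock: 27.5
position: [0.5372, 0.3556, 0.1868]
ee_rot: [0.997, -0.074, -0.0, 0.0]
ft_force: [-0.1, -0.6, -1.0]
grip_width: 0.293
```

```bash
python3 - <<'E'
from h import *
rel([notch(.145)+(.167,-8.2)])
b=snap('scene','s9.png')
cv2.imwrite('pics/s9c.png',cv2.resize(b[100:210,290:450],None,fx=4,fy=4,interpolation=cv2.INTER_CUBIC)[:,:,::-1])
E
```

```text
t 27.5 pos [0.5372 0.3556 0.1868] yaw -8.5 F [-0.1 -0.6 -1. ] w 0.025
[ 0.   0.  -0.3] [0.     0.0004 0.0198]
```

View pics/s9c.png

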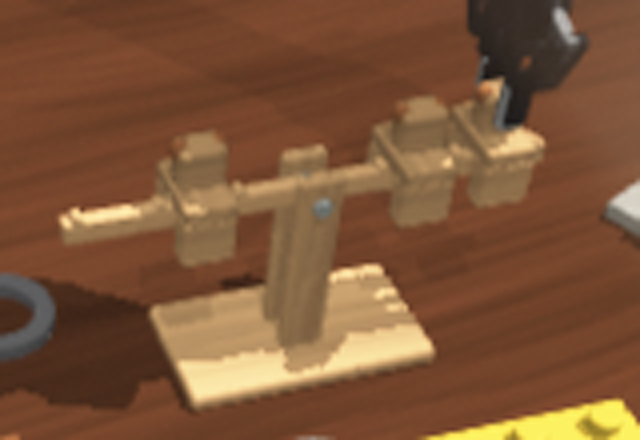

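Both inner bears are seated and the third straddles the outer left notch. I'll lower it as the bar dips, then release.

move_arm --pt "0 0 0 0 0 0.004 0.01" --pt "0 0 0 0 0 0.008 0.01" --pt "0 0 0 0 0 0.012 0.01" --pt "0 0 0 0 0 0.016 0.01" --pt "0 0 0 0 0 0.018 0.01" --pt "0 0 0 0 0 0.018 0.01"

```text
clock: 28.15
position: [0.5373, 0.3557, 0.1691]
ee_rot: [0.997, -0.074, -0.0, 0.0]
ft_force: [0.8, -0.0, -0.3]
grip_width: 0.294
```

move_arm --pt "0 0 0 0 0 0 0.035" --pt "0 0 0 0 0 0 0.05" --pt "0 0 0 0 0 0 0.06" --pt "0 0 0 0 0 0 0.06" --pt "0 0 0 0 0 -0.02 0.06" --pt "0 0 0 0 0 -0.05 0.06" --pt "0 0 0 0 0 -0.09 0.06" --pt "0 0 0 0 0 -0.125 0.06" --pt "0 0 0 0 0 -0.125 0.06"

```text
clock: 29.05
position: [0.539, 0.3566, 0.3004]
ee_rot: [0.997, -0.074, 0.003, -0.003]
ft_force: [0.7, 0.3, -0.2]
grip_width: 0.699
```

```bash
python3 - <<'E'
from h import *
b=snap('scene','s10.png');a=snap('top','t10.png')
cv2.imwrite('pics/s10c.png',cv2.resize(b[100:210,290:450],None,fx=4,fy=4,interpolation=cv2.INTER_CUBIC)[:,:,::-1])
p=bears(a,(382,195,455,275))
rel([(.583,-.266,.2,-75)])
E
```

```text
[ 0.5977 -0.2618  0.106 ] 271
[ 0.5685 -0.2701  0.106 ] 444
[ 0.4564 -0.2875  0.106 ] 119
t 29.15 pos [0.5376 0.3559 0.2951] yaw -8.5 F [ 0.6  0.4 -0.8] w 0.0598
[-0.1 -0.  66.5] [0.1363 0.6086 0.0945]
```

View pics/s10c.png

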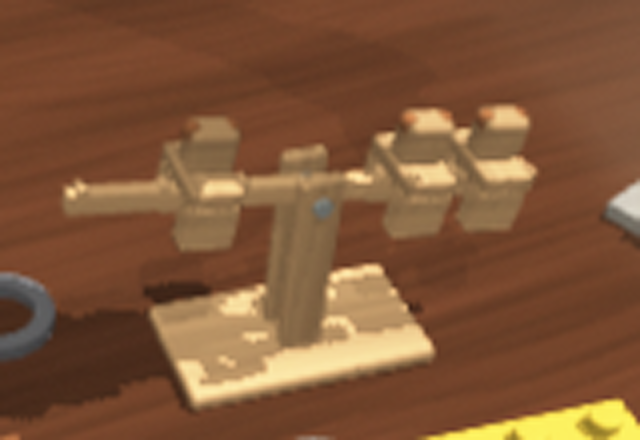

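Three bears hang securely and the bar dips left under the outer one. The last bear is unmoved on the tray at (0.583, −0.266).

move_arm --pt "0 0 8 0.01 0.05 0 0.055" --pt "0 0 16 0.02 0.1 0 0.055" --pt "0 0 24 0.03 0.15 0 0.055" --pt "0 0 32 0.045 0.2 0 0.055" --pt "0 0 40 0.055 0.25 0 0.055" --pt "0 0 48 0.067 0.3 0 0.055" --pt "0 0 56 0.078 0.35 0.0 0.055" --pt "0 0 65.6 0.09 0.4 0 0.055" --pt "0 0 65.6 0.1 0.45 0 0.055" --pt "0 0 65.6 0.11 0.5 0.02 0.055"

```text
clock: 30.15
position: [0.5719, -0.1427, 0.2793]
ee_rot: [0.798, -0.603, 0.001, -0.0]
ft_force: [0.6, -0.3, 0.4]
grip_width: 0.648
```

```bash
python3 - <<'E'
from h import *
rel([(.5831,-.266,.16,-74.1)])
E
```

```text
t 30.15 pos [ 0.5719 -0.1427  0.2793] yaw -74.1 F [ 0.6 -0.3  0.4] w 0.0554
[-0.1 -0.  -0. ] [0.1216 0.0231 0.1193]
```

move_arm --pt "0 0 0 0.04 0.01 0.03 0.055" --pt "0 0 0 0.08 0.015 0.06 0.055" --pt "0 0 0 0.117 0.022 0.09 0.055" --pt "0 0 0 0.117 0.022 0.115 0.055" --pt "0 0 0 0.117 0.022 0.115 0.055" --pt "0 0 0 0.117 0.022 0.115 0.055"

```text
clock: 30.75
position: [0.5827, -0.258, 0.1637]
ee_rot: [0.799, -0.602, -0.001, 0.0]
ft_force: [0.4, 0.1, 1.2]
grip_width: 0.64
```

```bash
python3 - <<'E'
from h import *
rel([(.5831,-.266,.084,-74.1)])
E
```

```text
t 30.75 pos [ 0.5827 -0.258   0.1637] yaw -74.0 F [0.4 0.1 1.2] w 0.0547
[0.1 0.1 0.1] [0.0079 0.0017 0.0797]
```

move_arm --pt "0 0 0 0.008 0.0017 0.015 0.055" --pt "0 0 0 0.008 0.0017 0.035 0.055" --pt "0 0 0 0.008 0.0017 0.055 0.055" --pt "0 0 0 0.008 0.0017 0.07 0.055" --pt "0 0 0 0.008 0.0017 0.079 0.055" --pt "0 0 0 0.008 0.0017 0.079 0.03" --pt "0 0 0 0.008 0.0017 0.079 0.01" --pt "0 0 0 0.008 0.0017 0.079 0.01" --pt "0 0 0 0.008 0.0017 0.079 0.01" --pt "0 0 0 0.008 0.0017 0.079 0.01"

```text
clock: 31.75
position: [0.5839, -0.2671, 0.0858]
ee_rot: [0.798, -0.602, 0.0, -0.0]
ft_force: [0.1, 1.4, 3.2]
grip_width: 0.295
```

move_arm --pt "0 0 0 0 0 -0.01 0.01" --pt "0 0 0 0 0 -0.03 0.01" --pt "0 0 0 0 0 -0.06 0.01" --pt "0 0 0 0 0 -0.1 0.01" --pt "0 0 0 0 0 -0.14 0.01" --pt "0 0 0 0 0 -0.18 0.01" --pt "0 0 0 0 0 -0.2 0.01" --pt "0 0 0 0 0 -0.2 0.01"

```text
clock: 32.55
position: [0.5843, -0.2683, 0.2895]
ee_rot: [0.798, -0.602, 0.003, -0.001]
ft_force: [0.9, -1.1, -1.4]
grip_width: 0.297
```

```bash
python3 - <<'E'
from h import *
rel([notch(-.145)+(.285,-8.2)])
E
```

```text
t 32.55 pos [ 0.5843 -0.2683  0.2895] yaw -74.1 F [ 0.9 -1.1 -1.4] w 0.0253
[ -0.1  -0.3 -65.9] [-0.3479 -0.0072  0.0033]
```

move_arm --pt "0 0 -7 -0.03 0 0 0.01" --pt "0 0 -14 -0.065 0 0 0.01" --pt "0 0 -21 -0.1 0 0 0.01" --pt "0 0 -28 -0.14 0 0 0.01" --pt "0 0 -35 -0.18 0 0 0.01" --pt "0 0 -42 -0.22 0 0 0.01" --pt "0 0 -49 -0.26 0 0 0.01" --pt "0 0 -56 -0.3 -0.005 0 0.01" --pt "0 0 -62 -0.33 -0.007 0 0.01" --pt "0 0 -65.9 -0.346 -0.007 0 0.01"

```text
clock: 33.55
position: [0.494, 0.0704, 0.2845]
ee_rot: [0.998, -0.067, -0.001, -0.0]
ft_force: [-0.8, -0.4, -0.9]
grip_width: 0.295
```

move_arm --pt "0 0 0 0 0 0.01 0.01" --pt "0 0 0 0 0 0.02 0.01" --pt "0 0 0 0 0 0.02 0.01" --pt "0 0 0 0 0 0.02 0.01"

```text
clock: 33.95
position: [0.4951, 0.0663, 0.2646]
ee_rot: [0.997, -0.072, -0.0, 0.0]
ft_force: [1.0, -0.2, -1.5]
grip_width: 0.294
```

```bash
python3 - <<'E'
from h import *
rel([notch(-.145)+(.2,-8.2)])
E
```

```text
t 33.95 pos [0.4951 0.0663 0.2646] yaw -8.3 F [ 1.  -0.2 -1.5] w 0.0251
[ 0.   0.  -0.1] [ 0.0005 -0.002   0.0646]
```

move_arm --pt "0 0 0 0.0005 -0.002 0.015 0.01" --pt "0 0 0 0.0005 -0.002 0.03 0.01" --pt "0 0 0 0.0005 -0.002 0.045 0.01" --pt "0 0 0 0.0005 -0.002 0.055 0.01" --pt "0 0 0 0.0005 -0.002 0.062 0.01" --pt "0 0 0 0.0005 -0.002 0.068 0.01" --pt "0 0 0 0.0005 -0.002 0.074 0.01" --pt "0 0 0 0.0005 -0.002 0.08 0.01" --pt "0 0 0 0.0005 -0.002 0.08 0.01"

```text
clock: 34.85
position: [0.4957, 0.0694, 0.1845]
ee_rot: [0.997, -0.071, -0.0, 0.0]
ft_force: [0.3, -0.4, -0.5]
grip_width: 0.294
```

```bash
python3 - <<'E'
from h import *
rel([notch(-.145)+(.182,-8.2)])
b=snap('scene','s11.png')
cv2.imwrite('pics/s11c.png',cv2.resize(b[100:210,290:450],None,fx=4,fy=4,interpolation=cv2.INTER_CUBIC)[:,:,::-1])
E
```

```text
t 34.85 pos [0.4957 0.0694 0.1845] yaw -8.2 F [ 0.3 -0.4 -0.5] w 0.0251
[0. 0. 0.] [0.0003 0.0012 0.0025]
```

View pics/s11c.png

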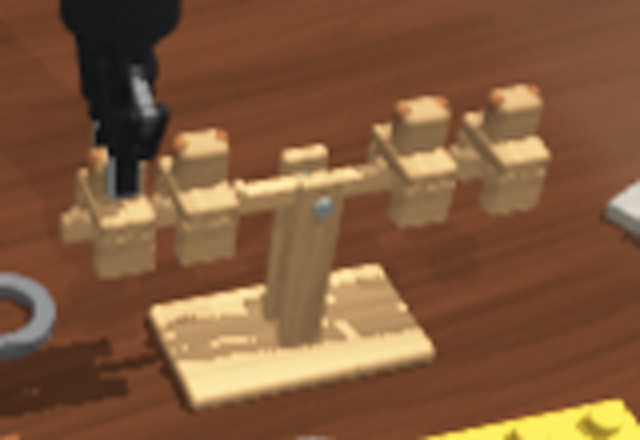

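The fourth bear straddles the outer right notch and the bar is level, so I'll release it.

move_arm --pt "0 0 0 0 0.001 0.0025 0.01" --pt "0 0 0 0 0.001 0.0025 0.01" --pt "0 0 0 0 0.001 0.0025 0.035" --pt "0 0 0 0 0.001 0.0025 0.05" --pt "0 0 0 0 0.001 0.0025 0.06" --pt "0 0 0 0 0.001 0.0025 0.06" --pt "0 0 0 0 0.001 -0.02 0.06" --pt "0 0 0 0 0.001 -0.05 0.06" --pt "0 0 0 0 0.001 -0.09 0.06" --pt "0 0 0 0 0.001 -0.1 0.06"

```text
clock: 35.9
position: [0.4972, 0.0686, 0.2893]
ee_rot: [0.997, -0.071, 0.003, -0.001]
ft_force: [-0.1, 0.8, 0.4]
grip_width: 0.702
```

```bash
python3 - <<'E'
from h import *
x,y,a=door(1.6,.2,-.07); print(x,y,a)
rel([(x,y,.25,a)])
b=snap('scene','s12.png')
d=cv2.absdiff(cv2.imread('pics/s11.png'),b[:,:,::-1].copy()); print((d[110:175,300:430].max(2)>60).sum())
E
```

```text
0.4213196637486569 -0.3942285907939029 88.92304980430377
t 35.9 pos [0.4972 0.0686 0.2893] yaw -8.2 F [-0.1  0.8  0.4] w 0.06
[  0.1  -0.3 -97.1] [-0.0096  0.469   0.038 ]
505
```

move_arm --pt "0 0 -8 -0.001 0.045 0 0.0" --pt "0 0 -16 -0.002 0.09 0 0.0" --pt "0 0 -24 -0.003 0.13 0 0.0" --pt "0 0 -32 -0.004 0.18 0 0.0" --pt "0 0 -40 -0.005 0.22 0 0.0" --pt "0 0 -48 -0.006 0.27 0 0.0" --pt "0 0 -56 -0.007 0.31 0 0.0" --pt "0 0 -64 -0.008 0.36 0 0.0" --pt "0 0 -72 -0.009 0.41 0 0.0" --pt "0 0 -80 -0.01 0.45 0 0.0"

```text
clock: 36.95
position: [0.428, -0.3413, 0.2841]
ee_rot: [0.842, 0.54, 0.0, -0.001]
ft_force: [0.4, -0.8, 0.9]
grip_width: 0.002
```

```bash
python3 - <<'E'
from h import *
x,y,a=door(1.6,.2,-.07)
rel([(x,y,.25,a),(x,y,.092,a)])
b=snap('scene','s13.png'); a=snap('top','t13.png')
cv2.imwrite('pics/f13.png',np.vstack([cv2.resize(b[90:230,270:470],None,fx=2.5,fy=2.5,interpolation=cv2.INTER_CUBIC),cv2.resize(a[170:260,290:490],None,fx=2.5,fy=2.5,interpolation=cv2.INTER_CUBIC)])[:,:,::-1])
E
```

```text
t 36.95 pos [ 0.428  -0.3413  0.2841] yaw 65.3 F [ 0.4 -0.8  0.9] w 0.0002
[ -0.1  -0.1 -23.6] [-0.0509  0.0161  0.034 ]
[ -0.1  -0.1 -23.6] [-0.0511  0.0163  0.192 ]
```

View pics/f13.png

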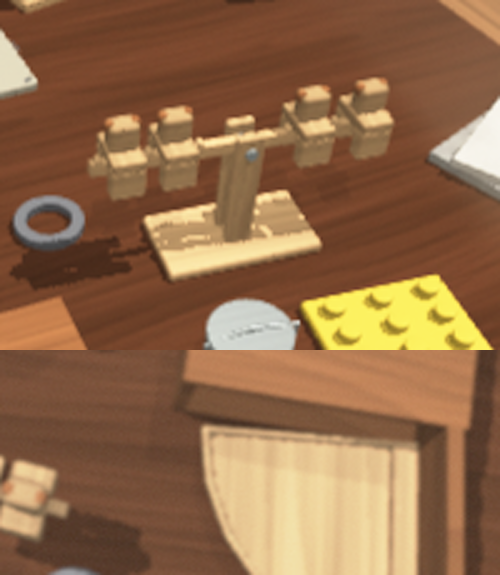

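All four bears hang in their notches with the bar level, the tray is empty, and the bystanders are in place. Next I'll lower the shut fingers outside the door.

```bash
python3 - <<'E'
from h import *
# door far end top strip corners in t3c (435..465, 528)
for x in (433,462):
  s=onz('top',360+x/4-.375,170+528/4-.375,.128)[:2]-[HX,HY]; X=np.array([np.cos(CY),np.sin(CY)]);Y=np.array([-X[1],X[0]])
  print(s, 'th',np.arctan2(-(s@X),s@Y), np.linalg.norm(s))
E
```

```text
[-0.24064998 -0.00913147] th 1.6567231468220496 0.2408231670047341
[-0.23854656 -0.02574479] th 1.7263037443933376 0.23993177074884692
```

move_arm --pt "0 0 -8 -0.051 0.016 0 0" --pt "0 0 -16 -0.051 0.016 0 0" --pt "0 0 -23.6 -0.051 0.016 0.03 0" --pt "0 0 -23.6 -0.051 0.016 0.05 0" --pt "0 0 -23.6 -0.051 0.016 0.05 0" --pt "0 0 -23.6 -0.051 0.016 0.05 0"

```text
clock: 37.65
position: [0.4216, -0.3927, 0.2349]
ee_rot: [0.716, 0.698, 0.0, -0.001]
ft_force: [0.3, -0.9, 1.6]
grip_width: 0.001
```

```bash
python3 - <<'E'
from h import *
x,y,a=door(1.6,.2,-.07)
rel([(x,y,.092,a)])
E
```

```text
t 37.65 pos [ 0.4216 -0.3927  0.2349] yaw 88.6 F [ 0.3 -0.9  1.6] w 0.0001
[-0.1 -0.1 -0.4] [-0.0018 -0.      0.1429]
```

move_arm --pt "0 0 0 -0.003 0 0.03 0" --pt "0 0 0 -0.003 0 0.07 0" --pt "0 0 0 -0.003 0 0.11 0" --pt "0 0 0 -0.003 0 0.135 0" --pt "0 0 0 -0.003 0 0.142 0" --pt "0 0 0 -0.003 0 0.142 0" --pt "0 0 0 -0.003 0 0.142 0"

```text
clock: 38.35
position: [0.4224, -0.3967, 0.095]
ee_rot: [0.716, 0.698, 0.0, 0.001]
ft_force: [-0.1, -1.0, 0.1]
grip_width: 0.001
```

```bash
python3 - <<'E'
from h import *
print(manip.get_obs()['joint_pos'].round(2))
rel([door(t,.2,-.03)[:2]+(.092,door(min(t,1.55))[2]) for t in (1.65,1.55,1.45,1.35,1.25,1.15,1.05,.95,.85,.75,.65)])
E
```

```text
[ 0.08  0.42  0.73  1.78 -0.32  1.07  2.47]
t 38.35 pos [ 0.4224 -0.3967  0.095 ] yaw 88.6 F [-0.1 -1.   0.1] w 0.0001
[0.1 0.  2.5] [0.0325 0.0004 0.0029]
[0.1 0.  2.5] [ 0.0525 -0.0027  0.0029]
[0.1 0.  8.3] [ 0.0727 -0.0038  0.0029]
[ 0.1  0.  14. ] [ 0.0929 -0.0029  0.0029]
[ 0.1  0.  19.7] [0.1129 0.     0.0029]
[ 0.1  0.  25.5] [0.1325 0.0049 0.0029]
[ 0.1 -0.  31.2] [0.1515 0.0118 0.0029]
[ 0.1 -0.  36.9] [0.1697 0.0205 0.0029]
[ 0.1 -0.  42.7] [0.187  0.031  0.0029]
[ 0.1 -0.  48.4] [0.2032 0.0431 0.0029]
[ 0.1 -0.  54.1] [0.218  0.0569 0.003 ]
```

move_arm --pt "0 0 2.5 0.0325 0 0 0" --pt "0 0 5 0.0525 -0.003 0 0" --pt "0 0 8.3 0.0727 -0.004 0 0" --pt "0 0 14 0.093 -0.003 0 0" --pt "0 0 19.7 0.113 0 0 0" --pt "0 0 25.5 0.1325 0.005 0 0" --pt "0 0 31.2 0.1515 0.012 0 0" --pt "0 0 36.9 0.17 0.0205 0 0" --pt "0 0 42.7 0.187 0.031 0 0" --pt "0 0 48.4 0.203 0.043 0 0"

```text
clock: 39.35
position: [0.4707, -0.1936, 0.095]
ee_rot: [0.94, 0.342, 0.001, -0.0]
ft_force: [-0.2, -1.1, -0.2]
grip_width: -0.002
```

```bash
python3 - <<'E'
from h import *
rel([door(t,.2,-.03)[:2]+(.092,door(t)[2]) for t in (.75,.65,.55,.45,.35,.28,.22,.17,.12,.08,.04,.0,-.03)])
E
```

```text
t 39.35 pos [ 0.4707 -0.1936  0.095 ] yaw 40.0 F [-0.2 -1.1 -0.2] w -0.0002
[ 0.  -0.2 -0.3] [-0.0008  0.0008  0.003 ]
[ 0.  -0.2  5.5] [ 0.0193 -0.0013  0.0031]
[ 0.  -0.2 11.2] [ 0.0395 -0.0014  0.0031]
[ 0.  -0.2 16.9] [0.0596 0.0005 0.0032]
[ 0.  -0.2 22.7] [0.0795 0.0045 0.0033]
[-0.  -0.2 26.7] [0.0931 0.0084 0.0033]
[-0.  -0.2 30.1] [0.1045 0.0125 0.0033]
[-0.  -0.2 33. ] [0.1138 0.0165 0.0034]
[-0.  -0.2 35.8] [0.1229 0.0209 0.0034]
[-0.  -0.2 38.1] [0.13   0.0248 0.0034]
[-0.  -0.2 40.4] [0.1369 0.0289 0.0034]
[-0.  -0.2 42.7] [0.1437 0.0333 0.0035]
[-0.  -0.2 44.4] [0.1487 0.0368 0.0035]
```

move_arm --pt "0 0 5.5 0.019 -0.001 0 0" --pt "0 0 11.2 0.0395 -0.001 0 0" --pt "0 0 16.9 0.0595 0.0005 0 0" --pt "0 0 22.7 0.0795 0.0045 0 0" --pt "0 0 26.7 0.093 0.0085 0 0" --pt "0 0 30.1 0.1045 0.0125 0 0" --pt "0 0 33 0.114 0.0165 0 0" --pt "0 0 35.8 0.123 0.021 0 0" --pt "0 0 38.1 0.13 0.025 0 0" --pt "0 0 38.1 0.13 0.025 0 0"

```text
clock: 40.35
position: [0.5867, -0.1287, 0.0949]
ee_rot: [1.0, 0.019, 0.001, -0.0]
ft_force: [-0.8, -0.4, 0.2]
grip_width: 0.001
```

```bash
python3 - <<'E'
from h import *
rel([door(t,.2,-.03)[:2]+(.095,door(t)[2]) for t in (.08,.04,.0,-.02,-.04)])
E
```

```text
t 40.35 pos [ 0.5867 -0.1287  0.0949] yaw 2.1 F [-0.8 -0.4  0.2] w 0.0001
[-0.  -0.1  0.3] [-0.0005  0.0004 -0.0001]
[-0.  -0.1  2.6] [ 0.0076 -0.0006 -0.0001]
[-0.  -0.1  4.9] [ 0.0156 -0.0013 -0.0001]
[-0.  -0.1  6. ] [ 0.0197 -0.0015 -0.    ]
[-0.  -0.1  7.2] [ 0.0237 -0.0016 -0.    ]
```

move_arm --pt "0 0 1.3 0.004 0 0 0" --pt "0 0 2.6 0.008 -0.0005 0 0" --pt "0 0 3.7 0.012 -0.001 0 0" --pt "0 0 4.9 0.015 -0.001 0 0" --pt "0 0 4.9 0.015 -0.001 0 0"

```text
clock: 40.85
position: [0.6002, -0.1275, 0.0932]
ee_rot: [1.0, -0.025, -0.0, -0.0]
ft_force: [-0.3, -0.5, 0.9]
grip_width: -0.001
```

move_arm --pt "0 0 0 0.002 0 0 0" --pt "0 0 0 0.002 0 0 0" --pt "0 0 0 0.002 0 0 0"

```text
clock: 41.15
position: [0.6017, -0.1278, 0.0932]
ee_rot: [1.0, -0.024, -0.0, -0.0]
ft_force: [-0.6, -0.7, 1.1]
grip_width: 0.002
```

move_arm --pt "0 0 0 0.002 0 0 0" --pt "0 0 0 0.004 0 0 0" --pt "0 0 0 0.005 0 0 0" --pt "0 0 0 0.005 0 0 0"

```text
clock: 41.55
position: [0.6045, -0.1278, 0.0931]
ee_rot: [1.0, -0.025, -0.003, -0.001]
ft_force: [-15.3, 3.9, 10.9]
grip_width: -0.005
```

```bash
python3 - <<'E'
from h import *
f=[]
for i in range(4):
  a=cams.camera('top'); f.append(manip.get_obs()['ft_force'].round(1))
print(f); cv2.imwrite('pics/t14.png',a[:,:,::-1]); rel([])
E
```

```text
[array([-14.7,   3.4,  11.6]), array([-15.1,   3.7,  10.4]), array([-14.1,   3.6,  11.1]), array([-15.4,   2.4,  10.9])]
t 41.75 pos [ 0.6045 -0.1278  0.0931] yaw -2.8 F [-15.4   2.4  10.9] w -0.0002
```

move_arm --pt "0 0 0 -0.005 0 0 0" --pt "0 0 0 -0.03 0 0 0" --pt "0 0 0 -0.06 0 -0.02 0" --pt "0 0 0 -0.09 0 -0.06 0" --pt "0 0 0 -0.09 -0.04 -0.1 0" --pt "0 0 0 -0.09 -0.08 -0.14 0" --pt "0 0 0 -0.09 -0.12 -0.18 0" --pt "0 0 0 -0.09 -0.16 -0.18 0" --pt "0 0 0 -0.09 -0.16 -0.18 0"

```text
clock: 42.65
position: [0.5256, 0.0431, 0.2751]
ee_rot: [1.0, -0.02, 0.001, -0.002]
ft_force: [0.1, 0.5, -1.1]
grip_width: 0.001
```

```bash
python3 - <<'E'
from h import *
rel([])
b=snap('scene','s15.png'); a=snap('top','t15.png')
k=lambda i,f:cv2.resize(i,None,fx=f,fy=f,interpolation=cv2.INTER_CUBIC)
cv2.imwrite('pics/f15.png',np.hstack([k(a[80:230,350:500],3.8),np.vstack([k(b[190:270,170:340],1.3),k(b[90:230,270:440],1.3),np.zeros((570-104-182,221,3),np.uint8)])])[:,:,::-1])
E
```

```text
t 42.65 pos [0.5256 0.0431 0.2751] yaw -2.3 F [ 0.1  0.5 -1.1] w 0.0001
```

View pics/f15.png

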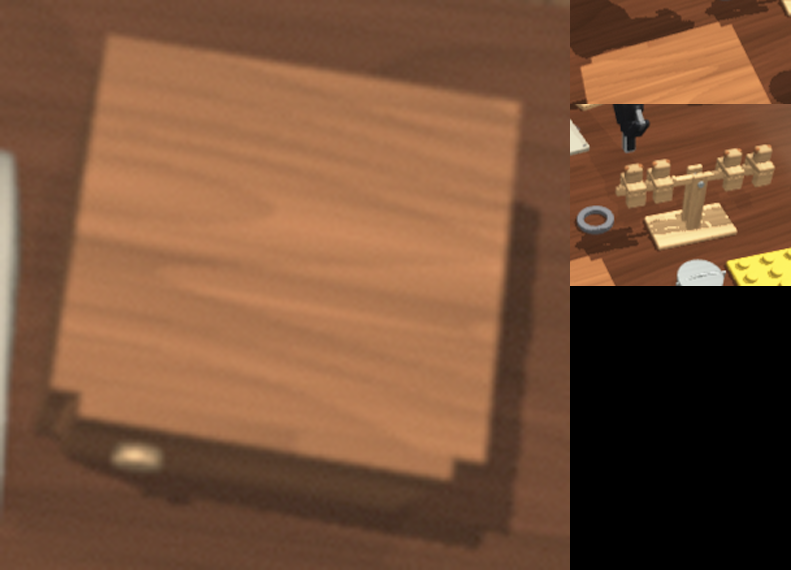

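The door looks flush with the roof, its outer edge running (80,415) to (450,480). The bears all hang on a level bar. I'll measure the door angle.

```bash
python3 - <<'E'
from h import *
a=cv2.imread('pics/t15.png')
k=8; b=cv2.resize(a[80:230,350:500],None,fx=k,fy=k,interpolation=cv2.INTER_CUBIC).astype(float)
X=np.array([np.cos(CY),np.sin(CY)]);Y=np.array([-X[1],X[0]])
# sample along door: find bright->dark edge going outwards
s=[];e=[]
for r in np.arange(.03,.225,.01):
  vals=[]
  ns=np.arange(-.04,.0301,.0005)
  for n in ns:
    P_=np.array([HX,HY])+r*Y+n*X; u,v=proj('top',[*P_,.128])
    vals.append(cv2.getRectSubPix(a,(1,1),(float(u),float(v)))[0,0].astype(float).sum())
  g=np.gradient(cv2.GaussianBlur(np.array(vals).reshape(1,-1),(0,0),3).ravel()); s.append(r); e.append(ns[g.argmax()])
print(np.round(e,4)); c=np.polyfit(s,e,1); print('slope',c)
print(bears(a[:,:,::-1].copy(),(0,0,1,1)) if 0 else '')
E
```

```text
[-0.015  -0.015  -0.015  -0.015  -0.015  -0.0155 -0.0155 -0.015  -0.015
 -0.015  -0.0145 -0.0145 -0.0155 -0.015  -0.0145 -0.015  -0.015  -0.037
 -0.015  -0.015 ]
slope [-0.02390977 -0.01311128]
```

```bash
python3 - <<'E'
from h import *
print(manip.hand_in())
E
```

```text
the job is handed in; nothing more can be done
None
```

The job is done and handed in at about 43 s of the 208 s allowed. I held the catch down and opened the door to about 1.66 rad. I then hung the four bears in the order inner left, inner right, outer left, outer right, and pushed the door shut from outside.

**Last checks:**
- **Door:** its outer edge lies 15 mm in front of the hinge line all along, which is its thickness, so the angle is 0. One sample gave 37 mm, at about the place of the door's round pull; I discounted it.
- **Bears:** the last pictures show all four astride, one per notch, with the bar looking level. I judged this by eye and did not measure the tilt. The tray was empty before I shut the door.
- **Bystanders:** the jar, puzzle and ring looked unmoved in those pictures. I did not measure them again. The arm was clear of everything at hand-in.
- **Forces:** the highest readings were about 12 N when the catch bottomed and about 20 N (15 N inward) when pressing the door home.

**Disagreement:** the two camera views placed the bar's ridges a few millimetres apart along the bar. That was within the notch play, and every bear seated between its ridges.

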